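Unload cured sensors from the lab hotplate with a spatula

ROBOT

A 6-joint arm with a two-finger parallel gripper is mounted at the origin on the work surface. World frame = base frame: x ahead of the robot, y to its left, z up, the work surface at z = 0. Lengths are in mm, angles in rad, forces in N, time in s.
With the tool pointing down it reaches from about 300 to 850 mm from the base axis. Payload 4.2 kg.
Tool frame: the origin (TCP) lies at the very end of the fingers, on their centre line; the grasp point (between the pads) lies 19 mm behind it (env.grasp_offset is the distance from the TCP to the grasp point, in mm); z points along the fingers, y is the line along which they close (so a half turn about z gives the same grasp; the last joint's range is limited). The gripper opens to 91 mm and grips with 3 to 60 N. Pads are 32 mm wide; open, the fingers measure 118 mm over their backs; the gripper's body (76 mm by 178 mm) begins 60 mm behind the grasp point.
Start: joints at [-1.143, 0.32, 1.565, -0, 1.257, -0.02], TCP at [248.971, -518.321, 213.976] pointing down, gripper open.
Joint ranges: [-3.11, 3.11], [-0.84, 2.01], [0.21, 2.61], [-1.34, 4.49], [0.05, 2.63], [-2.56, 2.56]. Speed limits (rad/s): [2.57, 2.57, 3.14, 3.14, 3.14, 3.14].

INTERFACE

Orientations are given as a unit quaternion [x, y, z, w].
In Python, from plant import env gives the robot as it stands.
- The arm moves only by the tool play_rows, never from a script. Its argument "steps" is one flat list of numbers, 7 for each row, row after row: the closure, from 0 (fully open) to 1 (shut), then the shift along the world's x, y, z in m, then the turn, a rotation vector about the world's x, y, z in rad. A call has 1 to 20 rows; each row shifts and turns the commanded pose from where the row before left it; what a row does not reach is not made up. A row lasts 1/12 s, in which the tool goes at most 41.7 mm and 7.16 degrees, less where a joint would pass 70% of its speed; a pose out of reach is approached as far as the arm can. A call with a gripper value outside its range is refused whole. The fingers move at their own pace and stop on an object; the grip force is fixed at half the most. Time passes only in rows, so rows that do not move let the fingers close. It gives the time, the measured TCP pose, the force, the opening and the grip force at its end, in the units of the state.
- env.read_state(): the state, without advancing time (a new reading comes with each control period).
- env.get_image(name): name is "scene" or "top" or "wrist"; returns a dict with "frame" (384x512x3 uint8, red, green, blue), "intrinsics" (3x3 intrinsics, pixels), "k1" (the pictures are not rectified: a ray, as slopes to the right and down, at radius r is drawn at 1 + k1 r^2 times it, then the intrinsics apply), "pose" (4x4, takes a point from camera to world coordinates). Camera axes: x right, y down, z forward; pixel columns grow to the right and rows downward; lengths in mm; the calibration is good to about 2 mm. A picture is of the moment at which its call begins. There is no depth.
- env.hand_in(): hands the job in; it is judged then, once.
The state is a dict: "time_s": time; "joint_pos": joint angles; "qvel": joint speeds; "joint_torque": joint torques, N m; "ee_pos": TCP position; "eef_rot": TCP orientation; "wrist_force": force on the tool from outside, world axes, zero at the start; "torque": the same for the moment, N m; "finger_gap": finger opening in mm; "grasp_force": force on a finger pad.
Only numpy, scipy, OpenCV 4.12 (cv2) and the standard library are available. Lean on these libraries where they do the work, as an engineer would, in place of code of your own. Each camera call takes 0.05 s, during which the arm holds its last target. There are 200 camera calls.

TASK

Clear the cooling plate first: stand every solvent jar that is on it upright in the white spill tray. Then take the spatula from its rest and with it, never touching a boat with the fingers, slide under each sensor boat with a blue window (cured), lift it off the hotplate and set it down flat and wholly on the cooling plate; a boat with an amber window is still curing and must stay lying on the hotplate. Finally lay the spatula back level in both saddles of its rest, and do not shift the multimeter, blue carton or beaker.

Things in the scene. Friction and masses are not known exactly. Their poses are not given: they have to be found in the camera images.
- hotplate: cream lab hotplate with a dark grey 210 x 380 mm (own x by y) level top, 85 mm above the bench; a steel guard rim 6 mm wide and 10 mm high stands along its back (+x) and side edges, none in front; control knobs on its -x front. Fixed. Origin: under its centre on the bench, z up. The boats lie on top in one row along y
- cooling_plate: grey anodised aluminium square plate, 220 x 220 mm, 12 mm thick, no rim, lying left or right of the hotplate. Fixed. Origin: centre of its underside, on the bench; z up
- spill_tray: white open plastic tray, 210 x 210 mm outside, 4 mm walls 22 mm high, floor 4 mm thick, lying on the other side. Fixed. Origin: centre of its underside, on the bench; z up
- spatula_rest: steel rest in front of the hotplate, fixed: base 110 x 60 x 5 mm, two U saddles 8 mm long at own x = +-36 mm, bearing 45 mm above the bench, cheeks 28 mm apart (y = +-14 mm) up to 58 mm. Between the saddles the handle is free to grip from above. Origin: centre of its underside, on the bench; own x is the direction in which the spatula lies, blade to +x
- spatula: cranked spatula, 0.16 kg. Origin: middle of its green handle's grip, near its centre of mass; own x to the blade, z up. Handle: bar x = -75 to 55 mm, 14 mm wide (y), 20 mm high (z = +-10). Neck 7 mm thick goes down to the flat steel blade: x = 90 to 150, y = +-16, z = -45 to -43 mm. Starts in its rest, origin 55 mm above the bench over the rest's origin, x along the rest's x: its home
- spatula_blade (a point): centre of the underside of the spatula's blade (120 mm ahead of and 45 mm below the spatula's origin)
- boat_blue1: flat sensor carrier: white 50 x 50 mm deck 2.5 mm thick, its underside 8 mm up, on two skirts 2.5 mm thick and 8 mm high along its own x at y = +-23.75 mm; so a channel 45 mm wide, 8 mm high runs under it along x, open at both ends. Gold-framed square window on top: blue (cured). 45 g. Origin: centre of its underside (skirt feet), z up. May be absent (None).
- boat_blue2: flat sensor carrier: white 50 x 50 mm deck 2.5 mm thick, its underside 8 mm up, on two skirts 2.5 mm thick and 8 mm high along its own x at y = +-23.75 mm; so a channel 45 mm wide, 8 mm high runs under it along x, open at both ends. Gold-framed square window on top: blue (cured). 45 g. Origin: centre of its underside (skirt feet), z up. May be absent (None).
- boat_blue3: flat sensor carrier: white 50 x 50 mm deck 2.5 mm thick, its underside 8 mm up, on two skirts 2.5 mm thick and 8 mm high along its own x at y = +-23.75 mm; so a channel 45 mm wide, 8 mm high runs under it along x, open at both ends. Gold-framed square window on top: blue (cured). 45 g. Origin: centre of its underside (skirt feet), z up. May be absent (None).
- boat_amber: flat sensor carrier: white 50 x 50 mm deck 2.5 mm thick, its underside 8 mm up, on two skirts 2.5 mm thick and 8 mm high along its own x at y = +-23.75 mm; so a channel 45 mm wide, 8 mm high runs under it along x, open at both ends. Gold-framed square window on top: amber (still curing). 45 g. Origin: centre of its underside (skirt feet), z up. Always present.
- jar1: closed squat solvent jar of brown glass with a white cap, 54 mm across, 75 mm high, 0.15 kg, standing on the cooling plate at the start. Origin: centre of its underside; z up. May be absent (None).
- jar2: closed squat solvent jar of brown glass with a black cap, 54 mm across, 75 mm high, 0.15 kg, standing on the cooling plate at the start. Origin: centre of its underside; z up. May be absent (None).
- multimeter: bystander: yellow multimeter, 120 x 60 x 32 mm, loose, origin at the centre of its underside
- lens_carton: bystander: small blue carton, 70 x 100 x 35 mm, loose, origin at the centre of its underside
- beaker: bystander: glass beaker, 64 mm across, 80 mm high, loose, origin at the centre of its underside

How it is judged:
By the outcome, as a careful person would: the job done as asked, in the order asked, and still so for the second after the job is handed in, with the robot touching nothing.
Of boat_blue1, boat_blue2, boat_blue3 only 2 to 3 are there at a start; the rules pass over those that are not, and their reading is None.
Of jar1, jar2 only 1 to 2 are there at a start; the rules pass over those that are not, and their reading is None.
At some moment in a run one of boat_blue1, boat_blue2, boat_blue3 may be knocked a few centimetres aside while the robot is not near it.
It also fails if it takes over 210 s, if anything falls off the work surface, if the arm or the gripper's body presses on something with over 40 N, if the wrist force passes 120 N, or if a joint passes its speed limit or range.

## Working session

There is one attempt and no reset: what is moved stays moved. The work goes in short steps, Python scripts to look and compute and a tool call to move; the robot and the scene stay as the last step left them, time stands still between calls to the robot, and variables do not carry over. Pictures are saved under pics/ and viewed, at most 14 in all, crops included, and the job is handed in when it is done.

Besides the shell and the picture viewer there is one more tool, called after "Emit:" as name(argument=value, ...) on one line, values as JSON. play_rows: Moves the arm, as the interface text tells. Its arguments: {"type":"object","properties":{"steps":{"type":"array"}},"required":["steps"]}

```bash
mkdir -p pics; ls
cat > h.py <<'E'
import numpy as np,cv2
from plant import env
from scipy.spatial.transform import Rotation as R
def shot(n,f=None):
    d=env.get_image(n)
    if f: cv2.imwrite('pics/'+f,d['frame'][:,:,::-1])
    return d
def ray(d,u,v):
    K=np.array(d['intrinsics']);k=float(d['k1'])
    p=np.array([(u-K[0,2])/K[0,0],(v-K[1,2])/K[1,1]]);q=p.copy()
    for _ in range(30): q=p/(1+k*(q@q))
    T=np.array(d['pose']);return T[:3,3],T[:3,:3]@np.array([q[0],q[1],1])
def onz(d,u,v,z):
    o,r=ray(d,u,v);return o+r*(z-o[2])/r[2]
def proj(d,P):
    K=np.array(d['intrinsics']);T=np.array(d['pose']);c=T[:3,:3].T@(np.array(P)-T[:3,3]);q=c[:2]/c[2];q=q*(1+float(d['k1'])*(q@q));return K[0,0]*q[0]+K[0,2],K[1,1]*q[1]+K[1,2]
def st():
    s=env.read_state();print(s['time_s'],np.round(s['ee_pos'],1),np.round(s['eef_rot'],4),np.round(s['wrist_force'],1),s['finger_gap'],s['grasp_force'])
    return s
E
python3 - <<'E'
from h import *
st()
a=shot('scene','s1.png');b=shot('top','t1.png')
for d in(a,b):print(d['intrinsics'],d['k1'],d['pose'])
E
```

```text
pics
0.0 [ 248.7 -517.9  213.1] [ 9.75e-01  2.22e-01 -2.00e-04 -9.00e-04] [ 0.3 -0.2 -1.1] 91.32138383517128 0.0
[[442.52734889   0.         258.32133407]
 [  0.         442.52734889 193.46967153]
 [  0.           0.           1.        ]] -0.17139555749399632 [[ 6.18039158e-01  6.46080463e-01 -4.47892437e-01  1.19527670e+03]
 [ 7.86032561e-01 -5.17583968e-01  3.38023149e-01 -4.53344641e+02]
 [-1.34317925e-02 -5.60969582e-01 -8.27727440e-01  1.19352011e+03]
 [ 0.00000000e+00  0.00000000e+00  0.00000000e+00  1.00000000e+00]]
[[457.03024825   0.         254.70586096]
 [  0.         457.03024825 188.50536518]
 [  0.           0.           1.        ]] -0.011210532791039245 [[-1.10661799e-02 -9.81875777e-01  1.89202265e-01  3.43043485e+02]
 [-9.99518530e-01  1.63467986e-02  2.63721668e-02 -9.64536175e+00]
 [-2.89870431e-02 -1.88819331e-01 -9.81583930e-01  1.31889610e+03]
 [ 0.00000000e+00  0.00000000e+00  0.00000000e+00  1.00000000e+00]]
```

View pics/t1.png

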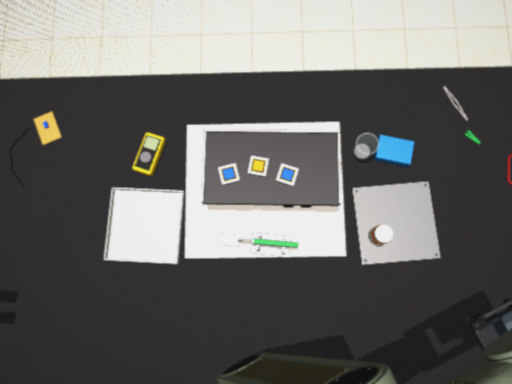

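View pics/s1.png

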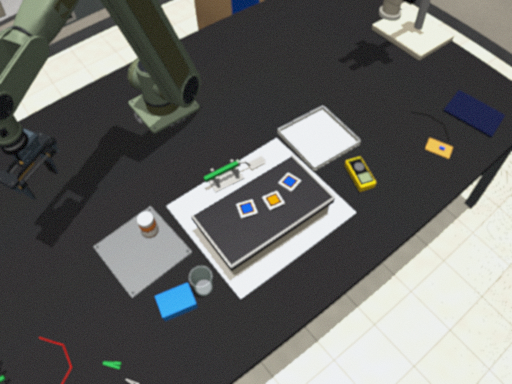

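The top view shows the white-capped jar at (383,234) on the cooling plate (right). The tray is on the left at (145,226). The boats are blue at (229,173), amber at (258,166) and blue at (288,174). The spatula runs (240–297, 243) with its blade to the left. The scene view agrees: 1 jar, 2 blue boats and 1 amber.

```bash
cat >> h.py <<'E'
def blobs(d,lo,hi,amin=15):
    hsv=cv2.cvtColor(d['frame'],cv2.COLOR_RGB2HSV);m=cv2.inRange(hsv,lo,hi)
    n,l,s,c=cv2.connectedComponentsWithStats(m)
    return [(c[i],s[i],l==i) for i in range(1,n) if s[i,4]>=amin]
E
python3 - <<'E'
from h import *
np.set_printoptions(suppress=True,precision=1)
b=shot('top');a=shot('scene')
for nm,d in(('top',b),('scene',a)):
  for k,lo,hi,z in(('blue',(100,120,80),(125,255,255),95.5),('amber',(15,120,120),(30,255,255),95.5),('green',(50,120,60),(75,255,255),65)):
    for c,s,m in blobs(d,lo,hi):
        ys,xs=np.nonzero(m);r=cv2.minAreaRect(np.c_[xs,ys].astype(np.float32))
        print(nm,k,c,s[4],onz(d,*c,z),[onz(d,*p,z)[:2].round(0).tolist() for p in cv2.boxPoints(r)] if k=='green' else '')
print('jar',onz(b,383,234,75),onz(a,146,216,75))
for n,z,ps in(('cool',12,[(355,187),(427,182),(440,257),(361,264)]),('tray',22,[(111,188),(184,189),(180,263),(105,262)]),('hot',85,[(206,132),(338,133),(339,205),(203,203)])):
    P=np.array([onz(b,*p,z) for p in ps]);print(n,P[:,:2].tolist(),P.mean(0))
f=b['frame'];cv2.imwrite('pics/z1.png',cv2.resize(f[120:265,180:350],None,fx=4.5,fy=4.0,interpolation=cv2.INTER_CUBIC)[:,:,::-1])
f=a['frame'];cv2.imwrite('pics/z2.png',cv2.resize(f[145:250,180:330],None,fx=5,fy=5,interpolation=cv2.INTER_CUBIC)[:,:,::-1])
E
```

```text
top blue [ 45.3 124.1] 16 [775.8 618.2  95.5] 
top blue [394.7 149.8] 960 [ 680.9 -363.1   95.5] 
top blue [228.4 173.2] 101 [623.   95.   95.5] 
top blue [286.9 173.8] 103 [618.5 -65.4  95.5] 
top amber [ 47.1 128. ] 554 [764.1 612.   95.5] 
top amber [148.7 154.1] 392 [681.4 317.8  95.5] 
top amber [257.9 165.3] 128 [643.8  13.8  95.5] 
top green [472.1 136.9] 106 [ 722.9 -591.8   65. ] [[732.0, -570.0], [745.0, -584.0], [708.0, -615.0], [695.0, -601.0]]
top green [275.4 242.7] 167 [433.1 -30.7  65. ] [[434.0, 26.0], [445.0, 25.0], [433.0, -88.0], [421.0, -86.0]]
scene blue [242.1   4.3] 226 [-240.4  565.3   95.5] 
scene blue [289.2 181. ] 67 [623.8  97.2  95.5] 
scene blue [246.3 207.6] 76 [618.5 -63.6  95.5] 
scene blue [175.5 301.1] 1094 [ 733.1 -384.5   95.5] 
scene amber [438.3 147.6] 332 [830.  574.5  95.5] 
scene amber [359.9 173.9] 310 [740.7 287.   95.5] 
scene amber [273.  199.3] 89 [645.   16.2  95.5] 
scene green [220.  170.6] 205 [438.2 -33.6  65. ] [[422.0, -90.0], [434.0, 31.0], [456.0, 25.0], [444.0, -95.0]]
scene green [112.3 364. ] 124 [ 764.9 -608.3   65. ] [[750.0, -634.0], [735.0, -619.0], [774.0, -585.0], [788.0, -600.0]]
scene green [  1.8 377.8] 29 [ 623.5 -887.8   65. ] [[613.0, -889.0], [620.0, -879.0], [635.0, -886.0], [628.0, -897.0]]
jar [ 451.9 -321.5   75. ] [ 443.6 -309.8   75. ]
cool [[594.5522269931512, -265.3022435830618], [605.8153152151898, -473.4318056025336], [390.68208653642347, -492.20765970663734], [374.17473962681896, -270.62902902270395]] [ 491.3 -375.4   12. ]
tray [[601.5191018470957, 445.20017711330087], [594.979826012687, 230.62954868502777], [382.77965347146727, 238.13609971149452], [387.9358452565749, 452.070339231085]] [491.8 341.5  22. ]
hot [[745.858247899994, 159.45900567170838], [735.3801869792518, -211.7375149128933], [531.4147240365497, -205.1575933597644], [542.7517192475545, 165.8418096538374]] [638.9 -22.9  85. ]
```

View pics/z2.png

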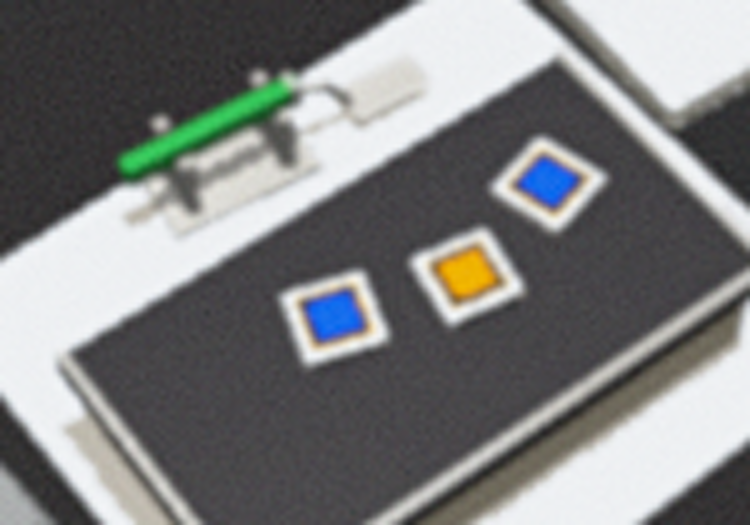

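The crop shows boats at various yaws; their skirts can't be made out from here. I'll do the jar first.

Emit:
play_rows(steps=[0, 0.025, 0.024, 0, 0, 0, 0, 0, 0.025, 0.025, 0, 0, 0, 0, 0, 0.025, 0.025, 0, 0, 0, 0, 0, 0.025, 0.025, 0, 0, 0, 0, 0, 0.025, 0.025, 0, 0, 0, 0, 0, 0.025, 0.025, 0, 0, 0, 0, 0, 0.025, 0.025, 0, 0, 0, 0, 0, 0.0, 0.025, 0, 0, 0, 0, 0, 0, 0, 0, 0, 0, 0, 0, 0, 0, 0, 0, 0, 0, 0, 0, 0, 0, 0, 0, 0])

```text
time_s: 1.12
ee_pos: [423.9, -319.8, 214.0]
eef_rot: [0.975, 0.222, -0.0, 0.0]
wrist_force: [0.3, 0.5, -0.2]
finger_gap: 91.3
grasp_force: 0.0
```

Run:
```python
from h import *
st();d=shot('wrist','w1.png');print(d['intrinsics'],d['k1'],d['pose'])
```

```text
1.1167 [ 423.9 -319.8  214. ] [ 9.750e-01  2.221e-01 -1.000e-04  4.000e-04] [ 0.3  0.5 -0.2] 91.30067339443512 0.0
[[319.67513993   0.         249.69946486]
 [  0.         319.67513993 195.69560972]
 [  0.           0.           1.        ]] -0.09025826921768879 [[ 4.31957781e-01 -8.61472764e-01 -2.66977811e-01  5.00299281e+02]
 [-9.01893627e-01 -4.12401042e-01 -1.28503952e-01 -2.84659593e+02]
 [ 6.00727030e-04  2.96293868e-01 -9.55096635e-01  3.85351151e+02]
 [ 0.00000000e+00  0.00000000e+00  0.00000000e+00  1.00000000e+00]]
```

View pics/w1.png

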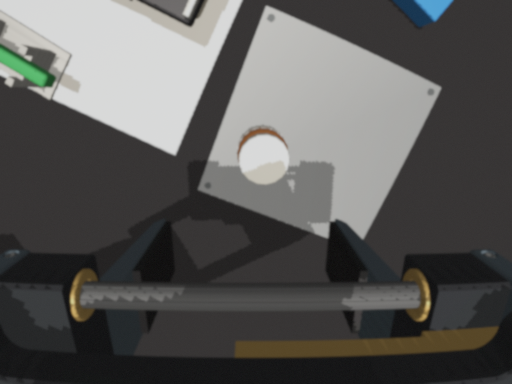

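The wrist view shows the jar cap centre at (264,159), standing on the plate near its lower-left corner, with free space around it.

Run:
```python
from h import *
d=shot('wrist');b=shot('top')
print(onz(d,264,159,87),onz(b,383,234,87))
for n,z,ps in(('cool',12,[(267,7),(440,89),(199,187)]),):
    print([onz(d,*p,z)[:2].round(0) for p in ps])
```

```text
[ 455.35662547 -321.70660965   87.        ] [ 450.84393819 -318.49926967   87.        ]
[array([ 593., -261.]), array([ 607., -478.]), array([ 379., -275.])]
```

Emit:
play_rows(steps=[0, 0.03, -0.001, -0.03, 0, 0, 0, 0, 0, 0, -0.04, 0, 0, 0, 0, 0, 0, -0.04, 0, 0, 0, 0, 0, 0, -0.04, 0, 0, 0, 0, 0, 0, -0.029, 0, 0, 0, 0, 0, 0, 0, 0, 0, 0, 1, 0, 0, 0, 0, 0, 0, 1, 0, 0, 0, 0, 0, 0, 1, 0, 0, 0, 0, 0, 0, 1, 0, 0, 0, 0, 0, 0, 1, 0, 0, 0, 0, 0, 0, 1, 0, 0, 0, 0, 0, 0, 1, 0, 0, 0, 0, 0, 0, 1, 0, 0, 0, 0, 0, 0])

```text
time_s: 2.43
ee_pos: [453.9, -320.6, 36.7]
eef_rot: [0.975, 0.222, 0.001, 0.001]
wrist_force: [-2.1, 0.4, 6.8]
finger_gap: 52.8
grasp_force: 30.0
```

Emit:
play_rows(steps=[1, 0, 0, 0.02, 0, 0, 0, 1, 0, 0, 0.035, 0, 0, 0, 1, 0, 0, 0.035, 0, 0, 0, 1, 0, 0, 0.035, 0, 0, 0, 1, 0, 0.02, 0.015, 0, 0, 0, 1, 0, 0.035, 0, 0, 0, 0, 1, 0, 0.035, 0, 0, 0, 0, 1, 0, 0.035, 0, 0, 0, 0, 1, 0, 0.035, 0, 0, 0, 0, 1, 0, 0.035, 0, 0, 0, 0, 1, 0, 0.035, 0, 0, 0, 0, 1, 0, 0.035, 0, 0, 0, 0, 1, 0, 0.035, 0, 0, 0, 0, 1, 0, 0.035, 0, 0, 0, 0, 1, 0, 0.035, 0, 0, 0, 0, 1, 0, 0.035, 0, 0, 0, 0, 1, 0, 0.035, 0, 0, 0, 0, 1, 0.01, 0.035, 0, 0, 0, 0, 1, 0.01, 0.035, 0, 0, 0, 0, 1, 0.01, 0.035, 0, 0, 0, 0])

```text
time_s: 4.1
ee_pos: [483.1, 226.5, 175.4]
eef_rot: [0.975, 0.222, -0.0, 0.0]
wrist_force: [0.6, -0.2, -1.5]
finger_gap: 53.0
grasp_force: 30.0
```

Emit:
play_rows(steps=[1, 0.005, 0.035, 0, 0, 0, 0, 1, 0, 0.035, 0, 0, 0, 0, 1, 0, 0.025, 0, 0, 0, 0, 1, 0, 0.01, 0, 0, 0, 0, 1, 0, 0, 0, 0, 0, 0, 1, 0, 0, 0, 0, 0, 0])

```text
time_s: 4.6
ee_pos: [487.9, 329.0, 175.0]
eef_rot: [0.975, 0.222, -0.001, 0.001]
wrist_force: [-0.9, -0.8, -0.7]
finger_gap: 53.1
grasp_force: 30.0
```

Run:
```python
from h import *
st();d=shot('wrist','w2.png');print(shot('wrist')['pose'][:3,3])
```

```text
4.6 [487.9 329.  175. ] [ 9.749e-01  2.225e-01 -7.000e-04  8.000e-04] [-0.9 -0.8 -0.7] 53.14290298172057 29.999362884555012
[564.66997903 363.55010166 346.4684262 ]
```

View pics/w2.png

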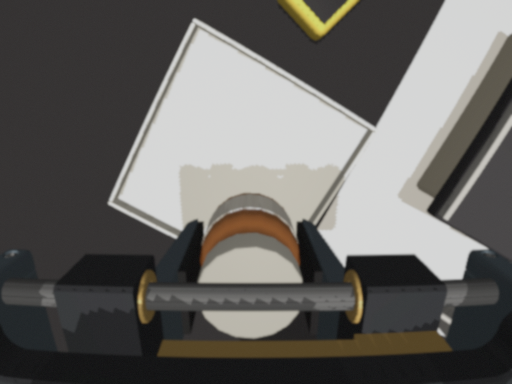

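The jar is held upright, and the tray is beneath it with room to spare. Lowering.

Emit:
play_rows(steps=[1, 0.004, 0.01, -0.03, 0, 0, 0, 1, 0, 0, -0.035, 0, 0, 0, 1, 0, 0, -0.035, 0, 0, 0, 1, 0, 0, -0.025, 0, 0, 0, 1, 0, 0, -0.012, 0, 0, 0, 1, 0, 0, -0.005, 0, 0, 0, 1, 0, 0, -0.003, 0, 0, 0, 1, 0, 0, 0, 0, 0, 0, 0.2, 0, 0, 0, 0, 0, 0, 0, 0, 0, 0, 0, 0, 0, 0, 0, 0, 0, 0, 0, 0, 0, 0, 0, 0, 0, 0, 0, 0, 0, 0, 0, 0, 0, 0, 0, 0, 0, 0.02, 0, 0, 0, 0, 0, 0, 0.035, 0, 0, 0, 0, 0, 0, 0.035, 0, 0, 0, 0, 0, 0, 0.04, 0, 0, 0, 0, 0, 0, 0.04, 0, 0, 0])

```text
time_s: 6.2
ee_pos: [491.9, 339.4, 202.2]
eef_rot: [0.975, 0.222, -0.0, 0.0]
wrist_force: [0.6, 0.2, 1.0]
finger_gap: 91.2
grasp_force: 0.0
```

Emit:
play_rows(steps=[0, -0.005, -0.032, 0, 0, 0, -0.112, 0, -0.005, -0.032, 0, 0, 0, -0.112, 0, -0.005, -0.032, 0, 0, 0, -0.112, 0, -0.005, -0.032, 0, 0, 0, -0.111, 0, -0.005, -0.032, -0.008, 0, -0.12, 0, 0, -0.005, -0.032, -0.008, 0, -0.12, 0, 0, -0.005, -0.032, -0.008, 0, -0.12, 0, 0, -0.005, -0.032, -0.008, 0, -0.12, 0, 0, -0.005, -0.032, -0.008, 0, -0.12, 0, 0, -0.005, -0.036, -0.005, 0, -0.12, 0, 0, 0, 0, 0, 0, 0, 0, 0, 0, 0, 0, 0, 0, 0])

```text
time_s: 7.2
ee_pos: [443.6, 25.3, 155.9]
eef_rot: [0.944, -0.002, 0.329, 0.002]
wrist_force: [1.1, -0.7, 0.6]
finger_gap: 91.1
grasp_force: 0.0
```

Run:
```python
from h import *
st();d=shot('wrist','w3.png');b=shot('top','t3.png')
```

```text
7.2 [443.6  25.3 155.9] [ 0.9443 -0.0023  0.329   0.0017] [ 1.1 -0.7  0.6] 91.07305592585512 0.0
```

View pics/w3.png

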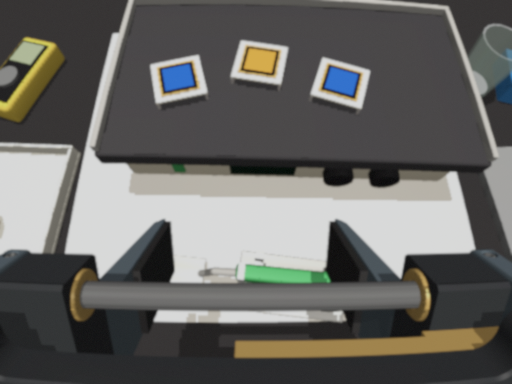

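All three boats are visible near (179,79), (261,62) and (341,83). I'll zoom in to see the skirts.

Run:
```python
from h import *
np.set_printoptions(suppress=True,precision=1)
d=shot('wrist');f=d['frame']
c=f[35:115,140:380];cv2.imwrite('pics/z3.png',cv2.resize(c,None,fx=3.3,fy=4.5,interpolation=cv2.INTER_CUBIC)[:,:,::-1])
for k,lo,hi in(('blue',(100,120,80),(125,255,255)),('amber',(15,120,120),(30,255,255))):
  for c,s,m in blobs(d,lo,hi,80):
    ys,xs=np.nonzero(m)
    P=np.array([onz(d,x,y,95.5)[:2] for x,y in zip(xs,ys)],np.float32)
    r=cv2.minAreaRect(P);print(k,c,P.mean(0),r)
```

```text
blue [180.5  83.7] [625.8  94. ] ((626.0493774414062, 93.96080017089844), (29.807710647583008, 30.255783081054688), 13.603021621704102)
blue [343.4  87.9] [620.6 -67.7] ((620.8941040039062, -67.71206665039062), (30.264404296875, 30.227710723876953), 70.71697998046875)
blue [505.7  95.9] [ 618.4 -244.6] ((623.443603515625, -245.11863708496094), (15.155290603637695, 43.37384796142578), 68.73678588867188)
amber [30.6 80.8] [637.9 256.3] ((642.950439453125, 258.2658996582031), (47.17945861816406, 103.79297637939453), 88.37779235839844)
amber [262.3  66.8] [647.1  12.4] ((646.8192138671875, 13.216365814208984), (31.891447067260742, 33.61865234375), 77.95841217041016)
amber [ 75.2 291.6] [426.2 161.5] ((425.09283447265625, 161.0229949951172), (35.736724853515625, 8.037113189697266), 0.0785205289721489)
amber [422.2 279. ] [ 435.  -109.9] ((434.69158935546875, -110.04148864746094), (17.102142333984375, 5.313714981079102), 15.701639175415039)
amber [425.9 308.7] [ 412.4 -109. ] ((412.39801025390625, -109.08716583251953), (4.830758094787598, 16.938488006591797), 69.24266052246094)
amber [360.9 345.5] [387.6 -56.5] ((388.98046875, -57.36420440673828), (187.96087646484375, 14.990463256835938), 89.84146881103516)
```

View pics/z3.png

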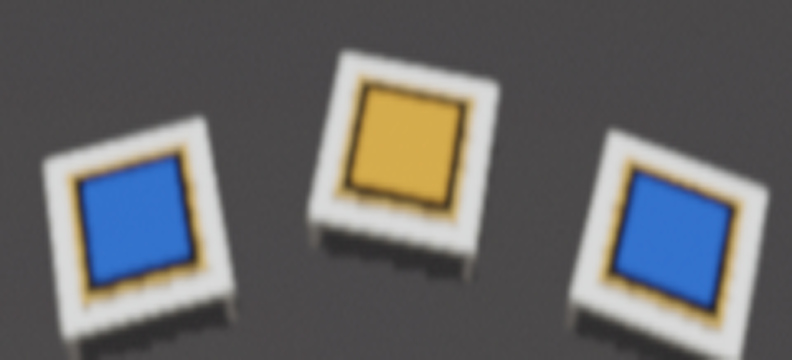

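Every channel opens to the front. The yaws are about +13.6° for left blue and −19.3° for right blue. Next I'll go over the spatula with the tool's x along its own x.

Emit:
play_rows(steps=[0, 0, 0, 0.005, 0, 0.12, 0, 0, 0, 0, 0.005, 0, 0.12, 0, 0, 0, 0, 0.005, 0, 0.12, 0, 0, 0, 0, 0.005, 0, 0.12, 0, 0, 0, 0, 0.005, 0, 0.12, 0, 0, -0.009, -0.046, 0, 0, 0.12, 0, 0, 0, 0, 0, 0, 0, 0.12, 0, 0, 0, 0, 0, 0, 0.12, 0, 0, 0, 0, 0, 0, 0.12, 0, 0, 0, 0, 0, 0, 0.12, 0, 0, 0, 0, 0, 0, 0.12, 0, 0, 0, 0, 0, 0, 0.12, 0, 0, 0, 0, 0, 0, 0.12, 0, 0, 0, 0, 0, 0, 0.12, 0, 0, 0, 0, 0, 0, 0.12, 0, 0, 0, 0, 0, 0, 0.12, 0, 0, 0, 0, 0, 0, 0.12, 0, 0, 0, 0, 0, 0, 0.12, 0, 0, 0, 0, 0, 0, 0, 0, 0, 0, 0, 0, 0, 0])

```text
time_s: 9.02
ee_pos: [440.9, -16.9, 180.5]
eef_rot: [0.753, 0.658, 0.006, 0.006]
wrist_force: [0.1, 0.1, 0.0]
finger_gap: 91.3
grasp_force: 0.0
```

Run:
```python
from h import *
np.set_printoptions(suppress=True,precision=1)
st();d=shot('wrist','w4.png')
for n,z in(('wrist',65),('top',65)):
  d=shot(n)
  for c,s,m in blobs(d,(50,120,50),(75,255,255),80):
    ys,xs=np.nonzero(m)
    P=np.array([onz(d,x,y,z)[:2] for x,y in zip(xs,ys)],np.float32)
    r=cv2.minAreaRect(P);print(n,c,P.mean(0),r,cv2.boxPoints(r).tolist())
```

```text
9.0167 [440.9 -16.9 180.5] [0.8 0.7 0.  0. ] [0.1 0.1 0. ] 91.30643685111113 0.0
wrist [244.5 209.9] [435.3 -37.3] ((435.3819885253906, -36.20447540283203), (107.871826171875, 12.098224639892578), 84.55035400390625) [[424.2378845214844, -89.32211303710938], [436.2814025878906, -90.4710922241211], [446.5260925292969, 16.913162231445312], [434.4825744628906, 18.06214141845703]]
top [472.  136.9] [ 723.1 -591.4] ((720.6228637695312, -591.81494140625), (47.190406799316406, 19.05397605895996), 40.01260757446289) [[696.42578125, -599.6888427734375], [708.6766357421875, -614.2823486328125], [744.8199462890625, -583.9410400390625], [732.569091796875, -569.3475341796875]]
```

View pics/w4.png

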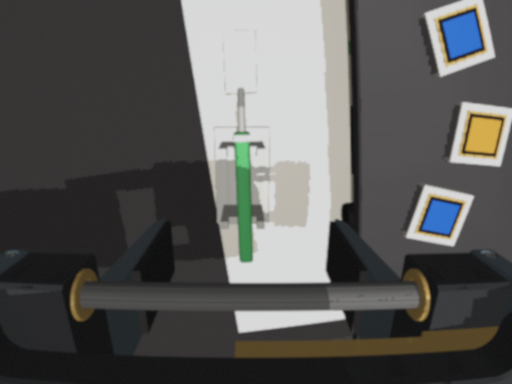

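The wrist view shows the handle from (243,133) to (246,262), the saddles near rows 146 and 218, and the blade outline (224–257, 30–94). I'll work out the origin from the blade and saddles.

Run:
```python
from h import *
np.set_printoptions(suppress=True,precision=1)
d=shot('wrist')
f=d['frame'];g=f[20:270,190:300]
cv2.imwrite('pics/z4.png',cv2.resize(g,None,fx=2.4,fy=2.4,interpolation=cv2.INTER_CUBIC)[:,:,::-1])
B=np.array([onz(d,*p,12)[:2] for p in((226,30),(256,30),(257,93),(225,93))]);print(B,B.mean(0))
dr=np.array([np.cos(np.radians(84.6)),np.sin(np.radians(84.6))])
print('origin from blade',B.mean(0)-120*dr)
for p in((243,131),(246,262),(243,138)):print(p,onz(d,*p,65))
b=shot('top');f=b['frame'];h=cv2.cvtColor(f,cv2.COLOR_RGB2HSV);m=cv2.inRange(h[215:270,200:320],(45,60,30),(85,255,255));ys,xs=np.nonzero(m)
print('top green cols',xs.min()+200,xs.max()+200,onz(b,xs.min()+200,242,65),onz(b,xs.max()+200,244,65))
```

```text
[[440.  131.7]
 [469.1 127.7]
 [462.3  67.8]
 [430.   72.2]] [450.3  99.9]
origin from blade [439.1 -19.6]
(243, 131) [443.7  36.8  65. ]
(246, 262) [428.4 -92.2  65. ]
(243, 138) [442.9  30.6  65. ]
top green cols 294 294 [434.4 -81.5  65. ] [429.  -81.4  65. ]
```

View pics/z4.png

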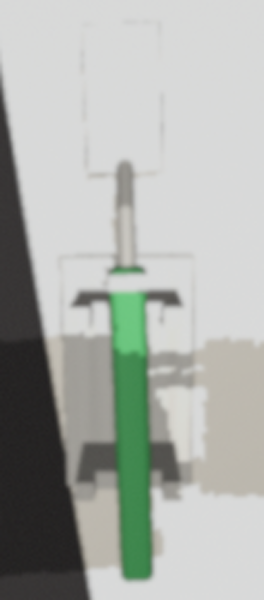

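Emit:
play_rows(steps=[0, -0.0035, -0.0015, -0.02, 0, 0, 0.02, 0, 0, 0, -0.035, 0, 0, 0, 0, 0, 0, -0.035, 0, 0, 0, 0, 0, 0, -0.03, 0, 0, 0, 0, 0, 0, -0.0245, 0, 0, 0, 0, 0, 0, 0, 0, 0, 0, 0, 0, 0, 0, 0, 0, 0])

```text
time_s: 9.85
ee_pos: [435.3, -19.4, 34.8]
eef_rot: [0.746, 0.666, 0.004, 0.004]
wrist_force: [0.6, -0.3, 0.5]
finger_gap: 91.1
grasp_force: 0.0
```

Emit:
play_rows(steps=[1, 0, 0, 0, 0, 0, 0, 1, 0, 0, 0, 0, 0, 0, 1, 0, 0, 0, 0, 0, 0, 1, 0, 0, 0, 0, 0, 0, 1, 0, 0, 0, 0, 0, 0, 1, 0, 0, 0, 0, 0, 0, 1, 0, 0, 0, 0, 0, 0, 1, 0, 0, 0, 0, 0, 0, 1, 0, 0, 0, 0, 0, 0, 1, 0, 0, 0, 0, 0, 0, 1, 0, 0, 0, 0, 0, 0, 1, 0, 0, 0, 0, 0, 0])

```text
time_s: 10.85
ee_pos: [436.0, -19.4, 35.3]
eef_rot: [0.746, 0.666, 0.005, 0.006]
wrist_force: [1.3, 0.6, -0.2]
finger_gap: 14.1
grasp_force: 0.5
```

Emit:
play_rows(steps=[1, 0, 0, 0, 0, 0, 0, 1, 0, 0, 0, 0, 0, 0, 1, 0, 0, 0, 0, 0, 0])

```text
time_s: 11.1
ee_pos: [436.0, -19.4, 35.3]
eef_rot: [0.746, 0.666, 0.005, 0.006]
wrist_force: [1.3, 0.4, -0.8]
finger_gap: 14.0
grasp_force: 30.0
```

Run:
```python
from h import *
s=st();r=R.from_quat(s['eef_rot']);print(r.as_matrix().round(4));print(s['ee_pos'])
```

```text
11.1 [436.  -19.4  35.3] [0.7459 0.666  0.0053 0.0055] [ 1.3  0.4 -0.8] 13.977161140011427 29.99921679496765
[[ 1.128e-01  9.935e-01  1.520e-02]
 [ 9.936e-01 -1.128e-01 -1.200e-03]
 [ 5.000e-04  1.530e-02 -9.999e-01]]
[435.99585109 -19.39605597  35.29920124]
```

Emit:
play_rows(steps=[1, 0, 0, 0.01, 0, 0, 0, 1, 0, 0, 0.025, 0, 0, 0, 1, 0, 0, 0.03, 0, 0, 0, 1, 0, 0, 0.03, 0, 0, 0, 1, 0, 0, 0.015, 0, 0, 0, 1, 0, 0, 0, 0, 0, -0.06, 1, 0, 0.002, 0, 0, 0, -0.12, 1, 0, 0.002, 0, 0, 0, -0.12, 1, 0, 0.002, 0, 0, 0, -0.12, 1, 0, 0.002, 0, 0, 0, -0.12, 1, 0, 0.002, 0, 0, 0, -0.12, 1, 0, 0.002, 0, 0, 0, -0.12, 1, 0, 0.002, 0, 0, 0, -0.12, 1, 0, 0.002, 0, 0, 0, -0.12, 1, 0, 0.002, 0, 0, 0, -0.12, 1, 0, 0, 0, 0, 0, -0.12, 1, 0, 0, 0, 0, 0, -0.12, 1, 0, 0, 0, 0, 0, -0.12, 1, 0, 0, 0, 0, 0, -0.12, 1, 0, 0, 0, 0, 0, -0.12])

```text
time_s: 12.77
ee_pos: [435.1, -1.3, 144.9]
eef_rot: [0.99, -0.144, -0.002, 0.008]
wrist_force: [0.4, 0.1, -2.2]
finger_gap: 13.9
grasp_force: 30.0
```

Emit:
play_rows(steps=[1, 0, 0, 0, 0, 0, -0.05, 1, 0, 0, 0, 0, 0, 0, 1, 0, 0, 0, 0, 0, 0, 1, 0, 0, 0, 0, 0, 0])

```text
time_s: 13.1
ee_pos: [435.5, -1.4, 145.1]
eef_rot: [0.986, -0.165, -0.001, 0.007]
wrist_force: [-0.1, 0.2, -1.7]
finger_gap: 13.8
grasp_force: 30.0
```

```bash
cat >> h.py <<'E'
def boats(d):
  out=[]
  for k,lo,hi in(('blue',(100,120,60),(125,255,255)),('amber',(12,110,110),(30,255,255))):
   for c,s,m in blobs(d,lo,hi,40):
    ys,xs=np.nonzero(m)
    P=np.array([onz(d,x,y,95.5)[:2] for x,y in zip(xs,ys)],np.float32)
    (cx,cy),(w,h),a=cv2.minAreaRect(P)
    if 24<w<38 and 24<h<38 and abs(cy+20)<200:
        a=(a+45)%90-45;print(k,c.round(0),round(cx,1),round(cy,1),'size',round(w,1),round(h,1),'yaw',round(a,1));out.append((k,cx,cy,a))
  return out
E
python3 - <<'E'
from h import *
s=st();r=R.from_quat(s['eef_rot']);print(r.as_matrix().round(4))
d=shot('wrist','w5.png');boats(d);print('top');boats(shot('top'))
E
```

```text
13.1 [435.5  -1.4 145.1] [ 0.9863 -0.1648 -0.0013  0.0074] [-0.1  0.2 -1.7] 13.824983543519268 29.999189972877502
[[ 9.457e-01 -3.250e-01 -5.100e-03]
 [-3.250e-01 -9.456e-01 -1.420e-02]
 [-2.000e-04  1.510e-02 -9.999e-01]]
top
blue [228. 173.] 623.1 95.1 size 27.4 27.4 yaw 13.4
blue [274. 184.] 586.1 -32.9 size 26.8 27.2 yaw -19.7
amber [258. 165.] 643.9 13.8 size 32.0 31.6 yaw -12.6
```

View pics/w5.png

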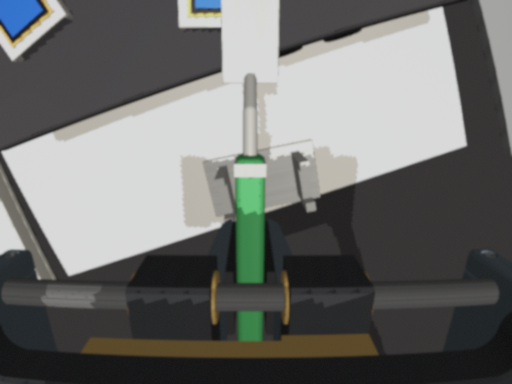

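The right blue boat has been knocked: the top view now puts it at about (586,−33), yaw −19.7°. The wrist view shows the blade (223–280, rows 0–82) centred in the grip, with that boat partly under it. The blade is clear at z≈120, so I'll back off and re-measure.

Emit:
play_rows(steps=[1, -0.011, 0.011, 0, 0, 0, 0, 1, -0.011, 0.011, 0, 0, 0, 0, 1, -0.011, 0.011, 0, 0, 0, 0, 1, 0, 0, 0, 0, 0, 0, 1, 0, 0, 0, 0, 0, 0])

```text
time_s: 13.62
ee_pos: [402.7, 31.8, 145.4]
eef_rot: [0.986, -0.165, -0.001, 0.007]
wrist_force: [0.4, -0.3, -0.8]
finger_gap: 13.7
grasp_force: 30.0
```

Run:
```python
from h import *
s=st()
for n in('top','scene'):
  d=shot(n);print(n);boats(d)
  f=d['frame'];x0,y0,w,h=((200,140,120,110) if n=='top' else (195,140,120,100))
  g=cv2.resize(f[y0:y0+h,x0:x0+w],None,fx=5,fy=5,interpolation=cv2.INTER_CUBIC)
  cv2.imwrite(f'pics/z5{n}.png',g[:,:,::-1])
a=[cv2.imread(f'pics/z5{n}.png') for n in('top','scene')]
cv2.imwrite('pics/z5.png',cv2.resize(np.hstack([x[:500] for x in a]),(800,333)))
```

```text
13.6167 [402.7  31.8 145.4] [ 9.863e-01 -1.645e-01 -6.000e-04  7.500e-03] [ 0.4 -0.3 -0.8] 13.716327284527281 29.999274015426636
top
blue [228. 173.] 622.8 95.0 size 28.1 27.3 yaw 13.8
blue [275. 186.] 585.9 -33.4 size 27.7 27.2 yaw -19.7
amber [258. 165.] 643.6 13.8 size 32.0 32.1 yaw -12.7
scene
blue [289. 181.] 623.4 97.2 size 28.1 26.6 yaw 11.4
blue [248. 195.] 586.2 -30.9 size 27.7 26.9 yaw -21.7
amber [273. 199.] 645.3 15.8 size 31.1 30.8 yaw -10.3
```

View pics/z5.png

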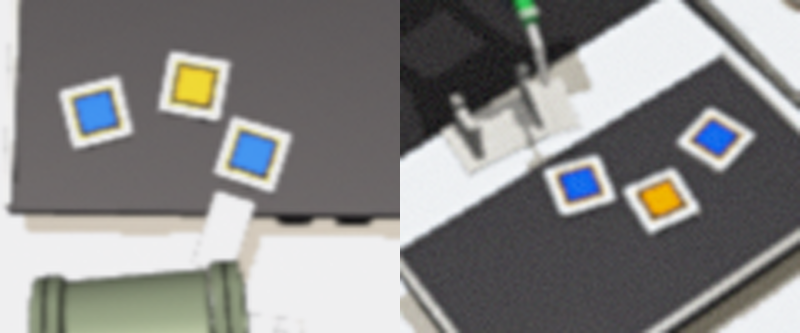

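The boat is centred ahead of the blade in both views. I'll compare the measured blade tip with where it should be.

Run:
```python
from h import *
d=shot('top')
print(onz(d,270.2,199.1,121.5), onz(d,200+(214)/3.333,140+192/3.333,121.5),onz(d,200+254/3.333,140+203/3.333,121.5))
u=d['frame'];m=np.array([[onz(d,x,y,121.5)[:2] for x in range(255,285) if u[y,x].min()>170] for y in range(198,212)],dtype=object)
for q in m[2:12]:
    q=np.array(q,float)
    if len(q): print(q.mean(0).round(1),len(q))
```

```text
[544.5199782  -18.30178014 121.5       ] [548.79904844  -2.45587179 121.5       ] [539.41107217 -34.1367328  121.5       ]
[542.1 -16.4] 12
[539.4 -16.4] 12
[536.8 -15. ] 13
[534.1 -14.9] 13
[531.4 -14.9] 13
[528.8 -13.5] 14
[526.1 -10.8] 26
[523.4 -13.4] 28
[520.7 -16. ] 30
[518. -16.] 30
```

Emit:
play_rows(steps=[1, 0, 0, -0.012, 0, 0, -0.01, 1, 0, 0, -0.012, 0, 0, 0, 1, 0, 0, -0.0085, 0, 0, 0, 1, 0, 0, 0, 0, 0, 0, 1, 0, 0, 0, 0, 0, 0, 1, 0, 0, 0, 0, 0, 0])

```text
time_s: 14.27
ee_pos: [403.4, 31.5, 113.1]
eef_rot: [0.985, -0.17, -0.001, 0.007]
wrist_force: [-1.1, -0.0, -0.9]
finger_gap: 13.6
grasp_force: 30.0
```

Run:
```python
from h import *
s=st();d=shot('top');boats(d);boats(shot('scene'))
f=d['frame'];g=cv2.resize(f[150:220,240:320],None,fx=7,fy=7,interpolation=cv2.INTER_CUBIC)
cv2.imwrite('pics/z6.png',g[:,:,::-1])
r=R.from_quat(s['eef_rot']).as_matrix();t=np.array(s['ee_pos']);print(r[:,0],t+120*r[:,0]+25.3*r[:,2])
```

```text
14.2667 [403.4  31.5 113.1] [ 9.853e-01 -1.704e-01 -7.000e-04  7.300e-03] [-1.1 -0.  -0.9] 13.615606079105508 29.999297261238098
blue [228. 173.] 622.8 95.0 size 28.1 27.3 yaw 13.8
blue [275. 186.] 585.9 -33.4 size 27.7 27.2 yaw -19.7
amber [258. 165.] 643.7 13.7 size 31.4 32.3 yaw -11.9
blue [289. 181.] 623.4 97.2 size 28.1 26.6 yaw 11.4
blue [248. 195.] 586.2 -30.9 size 27.7 26.9 yaw -21.8
amber [273. 199.] 645.3 15.8 size 31.4 30.7 yaw -9.7
[ 0.94192077 -0.33583313  0.00117256] [516.321295    -9.15756083  87.96972318]
```

Emit:
play_rows(steps=[1, 0, 0.001, 0, 0, 0, 0, 1, 0.007, -0.0025, 0, 0, 0, 0, 1, 0.007, -0.0025, 0, 0, 0, 0, 1, 0.007, -0.0025, 0, 0, 0, 0, 1, 0.007, -0.0025, 0, 0, 0, 0, 1, 0.007, -0.0025, 0, 0, 0, 0, 1, 0, 0, 0, 0, 0, 0, 1, 0, 0, 0, 0, 0, 0])

```text
time_s: 15.03
ee_pos: [438.1, 19.9, 112.6]
eef_rot: [0.985, -0.171, -0.001, 0.007]
wrist_force: [0.5, -0.1, -2.2]
finger_gap: 13.7
grasp_force: 30.0
```

Run:
```python
from h import *
s=st();d=shot('top');boats(d);boats(shot('scene'));d=shot('wrist','w6.png')
```

```text
15.0333 [438.1  19.9 112.6] [ 0.9853 -0.1706 -0.0013  0.0074] [ 0.5 -0.1 -2.2] 13.709084554252408 29.999228417873383
blue [228. 173.] 622.8 95.0 size 28.1 27.3 yaw 13.8
blue [275. 186.] 585.9 -33.4 size 27.7 27.2 yaw -19.7
amber [258. 165.] 643.9 13.8 size 32.0 31.6 yaw -12.6
blue [289. 181.] 623.4 97.2 size 28.1 26.6 yaw 11.4
blue [248. 195.] 586.2 -30.9 size 27.7 26.9 yaw -21.8
amber [273. 199.] 645.3 15.8 size 31.1 30.8 yaw -10.3
```

View pics/w6.png

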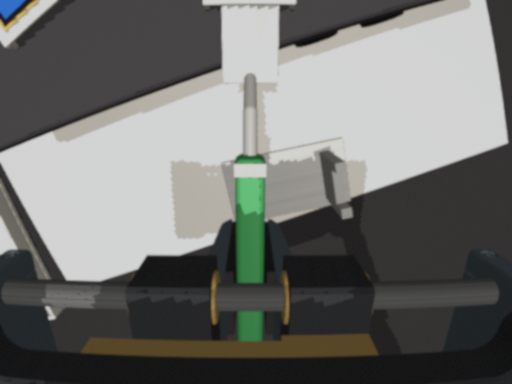

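The wrist view shows the blade (222–280) centred under the deck (204–296) with the boat unmoved. I'll push on 38 mm and lift.

Emit:
play_rows(steps=[1, 0.007, -0.0025, 0, 0, 0, 0, 1, 0.007, -0.0025, 0, 0, 0, 0, 1, 0.007, -0.0025, 0, 0, 0, 0, 1, 0.007, -0.0025, 0, 0, 0, 0, 1, 0.007, -0.0025, 0, 0, 0, 0, 1, 0, 0, 0, 0, 0, 0, 1, 0, 0, 0.002, 0, 0, 0, 1, 0, 0, 0.003, 0, 0, 0, 1, 0, 0, 0.005, 0, 0, 0, 1, 0, 0, 0.008, 0, 0, 0, 1, 0, 0, 0.01, 0, 0, 0, 1, 0, 0, 0.01, 0, 0, 0, 1, 0, 0, 0.01, 0, 0, 0, 1, 0, 0, 0.008, 0, 0, 0, 1, 0, 0, 0.004, 0, 0, 0, 1, 0, 0, 0, 0, 0, 0])

```text
time_s: 16.52
ee_pos: [473.4, 7.7, 174.1]
eef_rot: [0.985, -0.17, 0.0, 0.007]
wrist_force: [-0.7, 0.5, -1.3]
finger_gap: 13.9
grasp_force: 30.0
```

Run:
```python
from h import *
s=st();d=shot('top');boats(d);d=shot('scene');boats(d);d=shot('wrist','w7.png')
```

```text
16.5167 [473.4   7.7 174.1] [ 9.854e-01 -1.703e-01  2.000e-04  7.200e-03] [-0.7  0.5 -1.3] 13.929959548720614 29.999070167541504
blue [228. 173.] 622.9 95.1 size 28.6 27.8 yaw 17.8
blue [276. 177.] 608.6 -35.0 size 27.9 27.7 yaw -40.3
amber [258. 165.] 643.6 13.8 size 32.0 32.1 yaw -12.7
blue [289. 181.] 623.4 97.2 size 28.1 26.6 yaw 11.4
blue [248. 185.] 558.1 -9.3 size 29.8 28.7 yaw -19.8
amber [273. 199.] 645.2 16.1 size 30.9 31.4 yaw -12.2
```

```bash
cat >> h.py <<'E'
def boatz(d,z,near=None,rad=60):
  for c,s,m in blobs(d,(100,120,50),(125,255,255),40):
    ys,xs=np.nonzero(m);P=np.array([onz(d,x,y,z)[:2] for x,y in zip(xs,ys)],np.float32)
    (cx,cy),(w,h),a=cv2.minAreaRect(P)
    if near is None or np.hypot(cx-near[0],cy-near[1])<rad:
        print(c.round(0),len(xs),'c',P.mean(0).round(1),'size',round(w,1),round(h,1),'yaw',round((a+45)%90-45,1))
E
python3 - <<'E'
from h import *
for n in('top','scene'):print(n);boatz(shot(n),153,(586,-33))
E
```

```text
top
[276. 178.] 61 c [595.6 -33.5] size 24.9 24.8 yaw -40.3
scene
[248. 185.] 79 c [591.9 -33.1] size 27.7 28.0 yaw -21.5
```

View pics/w7.png

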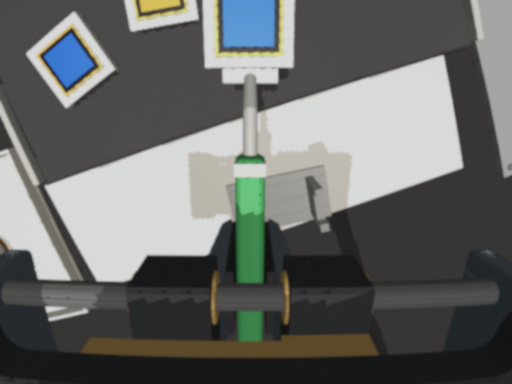

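The boat rides square on the blade (deck 203–296, rear edge at row 67), about 3.5 mm ahead of centre. Next, over to the cooling plate.

Emit:
play_rows(steps=[1, -0.001, -0.004, 0, 0, 0, 0, 1, -0.002, -0.009, 0, 0, 0, 0, 1, -0.003, -0.014, 0, 0, 0, 0, 1, -0.003, -0.018, 0, 0, 0, 0, 1, -0.003, -0.018, 0, 0, 0, 0, 1, -0.003, -0.018, 0, 0, 0, 0, 1, -0.003, -0.018, 0, 0, 0, 0, 1, -0.003, -0.018, 0, 0, 0, 0, 1, -0.003, -0.018, 0, 0, 0, 0, 1, -0.003, -0.018, 0, 0, 0, 0, 1, -0.003, -0.018, 0, 0, 0, 0, 1, -0.003, -0.018, 0, 0, 0, 0, 1, -0.003, -0.018, 0, 0, 0, 0, 1, -0.003, -0.018, 0, 0, 0, 0, 1, -0.003, -0.018, 0, 0, 0, 0, 1, -0.003, -0.018, 0, 0, 0, 0, 1, -0.003, -0.018, 0, 0, 0, 0, 1, -0.003, -0.018, 0, 0, 0, 0, 1, -0.003, -0.018, 0, 0, 0, 0, 1, -0.003, -0.018, 0, 0, 0, 0])

```text
time_s: 18.43
ee_pos: [414.8, -326.8, 172.5]
eef_rot: [0.985, -0.17, -0.001, 0.007]
wrist_force: [0.4, 0.9, -1.8]
finger_gap: 13.7
grasp_force: 30.0
```

Emit:
play_rows(steps=[1, -0.003, -0.018, 0, 0, 0, 0, 1, -0.003, -0.014, 0, 0, 0, 0, 1, -0.003, -0.009, 0, 0, 0, 0, 1, -0.003, -0.004, 0, 0, 0, 0, 1, -0.001, -0.001, 0, 0, 0, 0, 1, 0, 0, 0, 0, 0, 0, 1, 0, 0, -0.003, 0, 0, 0, 1, 0, 0, -0.008, 0, 0, 0, 1, 0, 0, -0.012, 0, 0, 0, 1, 0, 0, -0.015, 0, 0, 0, 1, 0, 0, -0.015, 0, 0, 0, 1, 0, 0, -0.015, 0, 0, 0, 1, 0, 0, -0.015, 0, 0, 0, 1, 0, 0, -0.012, 0, 0, 0, 1, 0, 0, -0.008, 0, 0, 0, 1, 0, 0, -0.004, 0, 0, 0, 1, 0, 0, 0, 0, 0, 0, 1, 0, 0, 0, 0, 0, 0])

```text
time_s: 19.93
ee_pos: [403.1, -371.4, 66.0]
eef_rot: [0.985, -0.17, -0.001, 0.008]
wrist_force: [-0.1, -0.0, -1.8]
finger_gap: 13.8
grasp_force: 30.0
```

Run:
```python
from h import *
st()
for n in('top','scene'):print(n);boatz(shot(n),48,(520,-420))
d=shot('wrist');boatz(d,48,(520,-420))
```

```text
19.9333 [ 403.1 -371.4   66. ] [ 9.854e-01 -1.702e-01 -8.000e-04  7.500e-03] [-0.1 -0.  -1.8] 13.772405979519263 29.999042451381683
top
[412. 210.] 105 c [ 520.9 -413.2] size 28.8 28.0 yaw -19.8
scene
[132. 258.] 81 c [ 523.6 -411.6] size 27.9 27.5 yaw -19.3
[248.  23.] 2463 c [ 521.  -414.4] size 28.6 24.4 yaw -19.5
```

Emit:
play_rows(steps=[1, 0, 0, -0.006, 0, 0, 0, 1, 0, 0, -0.008, 0, 0, 0, 1, 0, 0, -0.005, 0, 0, 0, 1, 0, 0, -0.003, 0, 0, 0, 1, 0, 0, -0.002, 0, 0, 0, 1, 0, 0, -0.001, 0, 0, 0, 1, 0, 0, -0.001, 0, 0, 0, 1, 0, 0, 0, 0, 0, 0, 1, 0, 0, 0, 0, 0, 0])

```text
time_s: 20.83
ee_pos: [402.9, -371.5, 40.0]
eef_rot: [0.985, -0.17, -0.001, 0.008]
wrist_force: [0.0, -0.1, -1.7]
finger_gap: 13.7
grasp_force: 30.0
```

Run:
```python
from h import *
st()
for n in('top','scene','wrist'):print(n);boatz(shot(n),22.5,(520,-420))
```

```text
20.8333 [ 402.9 -371.5   40. ] [ 9.854e-01 -1.703e-01 -8.000e-04  7.500e-03] [ 0.  -0.1 -1.7] 13.728997639746055 29.999189972877502
top
[410. 211.] 102 c [ 520.  -413.6] size 28.6 27.6 yaw -19.9
scene
[134. 261.] 78 c [ 520.9 -410.9] size 27.3 27.9 yaw -17.0
wrist
[248.  23.] 2531 c [ 520.3 -413.9] size 28.8 24.8 yaw -19.5
```

Emit:
play_rows(steps=[1, -0.003, 0.0011, 0, 0, 0, 0, 1, -0.006, 0.0021, 0, 0, 0, 0, 1, -0.009, 0.0032, 0, 0, 0, 0, 1, -0.012, 0.0043, 0, 0, 0, 0, 1, -0.012, 0.0043, 0, 0, 0, 0, 1, -0.012, 0.0043, 0, 0, 0, 0, 1, -0.012, 0.0043, 0, 0, 0, 0, 1, -0.012, 0.0043, 0, 0, 0, 0, 1, -0.006, 0.002, 0, 0, 0, 0, 1, 0, 0, 0.01, 0, 0, 0, 1, 0, 0, 0.03, 0, 0, 0, 1, 0, 0, 0.04, 0, 0, 0, 1, 0, 0, 0.04, 0, 0, 0, 1, 0, 0, 0.015, 0, 0, 0, 1, 0, 0, 0, 0, 0, 0])

```text
time_s: 22.23
ee_pos: [320.4, -343.5, 179.1]
eef_rot: [0.985, -0.17, 0.003, 0.01]
wrist_force: [-0.7, -1.1, -1.1]
finger_gap: 13.7
grasp_force: 30.0
```

Run:
```python
from h import *
st()
for n in('top','scene'):d=shot(n);print(n);boatz(d,22.5,(520,-420));boats(d)
```

```text
22.2333 [ 320.4 -343.5  179.1] [ 0.9853 -0.1704  0.0029  0.0105] [-0.7 -1.1 -1.1] 13.676415083145478 29.999113976955414
top
[410. 211.] 102 c [ 520.  -413.6] size 28.6 27.6 yaw -19.9
blue [228. 173.] 622.8 95.0 size 28.1 27.3 yaw 13.8
amber [258. 165.] 643.7 13.7 size 31.4 32.3 yaw -11.9
scene
[134. 261.] 78 c [ 520.7 -410.8] size 28.0 26.8 yaw -17.0
blue [289. 181.] 623.4 97.2 size 28.1 26.6 yaw 11.4
amber [273. 199.] 645.2 16.1 size 30.9 31.4 yaw -12.2
```

Emit:
play_rows(steps=[1, 0.005, 0.015, 0, 0, 0, 0.02, 1, 0.01, 0.035, 0, 0, 0, 0.05, 1, 0.01, 0.035, 0, 0, 0, 0.05, 1, 0.01, 0.035, 0, 0, 0, 0.05, 1, 0.01, 0.035, 0, 0, 0, 0.05, 1, 0.01, 0.035, 0, 0, 0, 0.05, 1, 0.01, 0.035, 0, 0, 0, 0.05, 1, 0.01, 0.035, 0, 0, 0, 0.05, 1, 0.01, 0.035, 0, 0, 0, 0.05, 1, 0.01, 0.035, 0, 0, 0, 0.05, 1, 0.01, 0.035, 0, 0, 0, 0.05, 1, 0.008, 0.029, 0, 0, 0, 0.06, 1, 0, 0, 0, 0, 0, 0, 1, 0, 0, -0.02, 0, 0, 0, 1, 0, 0, -0.02, 0, 0, 0, 1, 0, 0, -0.02, 0, 0, 0, 1, 0, 0, 0, 0, 0, 0, 1, 0, 0, 0, 0, 0, 0])

```text
time_s: 23.83
ee_pos: [429.9, 51.9, 113.0]
eef_rot: [0.993, 0.118, -0.002, 0.007]
wrist_force: [0.2, -1.6, -0.1]
finger_gap: 13.7
grasp_force: 30.0
```

Run:
```python
from h import *
s=st()
for n in('top','scene'):d=shot(n);print(n);boats(d)
r=R.from_quat(s['eef_rot']).as_matrix();t=np.array(s['ee_pos']);print(r.round(4));print(t+120*r[:,0]+25.3*r[:,2]);p=t+150*r[:,0]+25.3*r[:,2];
d=shot('top');u=d['frame'];x,y=proj(d,p);print('tip px',x,y)
for yy in range(int(y)-3,int(y)+8):
    q=[x_ for x_ in range(int(x)-20,int(x)+20) if u[yy,x_].min()>150]
    if q:print(yy,min(q),max(q),onz(d,np.mean(q),yy,p[2])[:2].round(1))
```

```text
23.8333 [429.9  51.9 113. ] [ 0.9929  0.1183 -0.0017  0.0074] [ 0.2 -1.6 -0.1] 13.718938729085894 29.999674558639526
top
blue [228. 173.] 622.8 95.0 size 28.1 27.3 yaw 13.8
amber [258. 165.] 643.6 13.8 size 32.0 32.1 yaw -12.7
scene
blue [289. 181.] 623.4 97.2 size 28.1 26.6 yaw 11.4
amber [273. 199.] 645.1 16.1 size 30.9 30.7 yaw -12.2
[[ 0.972   0.235  -0.0016]
 [ 0.2349 -0.9719 -0.0151]
 [-0.0051  0.0143 -0.9999]]
[546.52204131  79.72709013  87.13832033]
tip px 231.69136862035685 190.6024932952053
188 233 237 [582.8  77.6]
189 229 237 [580.1  83.2]
190 227 238 [577.3  84.5]
191 226 238 [574.6  85.9]
192 226 238 [571.8  85.9]
193 226 238 [569.   85.9]
194 226 239 [566.2  84.6]
195 227 239 [563.4  83.2]
196 227 239 [560.6  83.2]
197 227 239 [557.8  83.2]
```

Emit:
play_rows(steps=[1, 0.0005, -0.002, 0.001, 0, 0, 0, 1, 0, 0, 0, 0, 0, 0, 1, 0.006, 0.0015, 0, 0, 0, 0, 1, 0.007, 0.0017, 0, 0, 0, 0, 1, 0.007, 0.0017, 0, 0, 0, 0, 1, 0.007, 0.0017, 0, 0, 0, 0, 1, 0.007, 0.0017, 0, 0, 0, 0, 1, 0.005, 0.0011, 0, 0, 0, 0, 1, 0, 0, 0, 0, 0, 0, 1, 0, 0, 0, 0, 0, 0])

```text
time_s: 24.82
ee_pos: [471.5, 60.0, 115.6]
eef_rot: [0.993, 0.119, 0.001, 0.007]
wrist_force: [0.3, -0.5, -2.1]
finger_gap: 14.0
grasp_force: 30.0
```

Run:
```python
from h import *
st();boats(shot('top'));boats(shot('scene'));d=shot('wrist','w8.png')
u=d['frame'].astype(int)
for y in (2,5,8,12,16,24):
    r=u[y,190:312];m=(r.min(1)>120);x=np.flatnonzero(m)+190;print(y,x.min() if len(x) else '',x.max() if len(x) else '',len(x))
```

```text
24.8167 [471.5  60.  115.6] [9.929e-01 1.186e-01 9.000e-04 7.400e-03] [ 0.3 -0.5 -2.1] 13.99092094657995 29.999690651893616
blue [226. 165.] 645.7 100.9 size 27.6 28.1 yaw 13.4
amber [258. 165.] 643.9 13.8 size 32.0 31.6 yaw -12.6
blue [296. 185.] 646.0 103.2 size 27.9 27.4 yaw 11.4
amber [273. 199.] 645.2 16.1 size 30.9 31.4 yaw -12.2
2 220 279 60
5 220 279 60
8 220 279 60
12 220 279 60
16 220 279 60
24 220 279 60
```

View pics/w8.png

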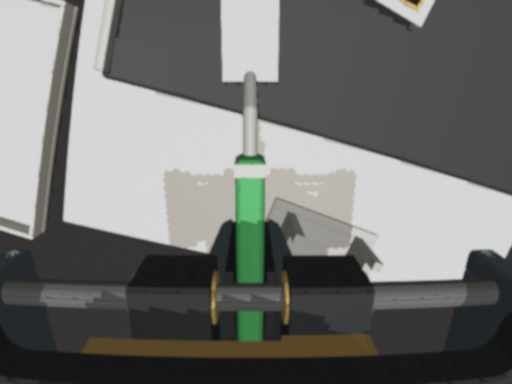

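The boat was pushed rather than entered, because the blade was about 2.5 mm high (the arm hadn't settled when I read z). The top view has it at (646,101), yaw still 13.4° and still aligned. I'll back off, lower, let it settle and retry.

Emit:
play_rows(steps=[1, -0.006, -0.0015, 0, 0, 0, 0, 1, -0.006, -0.0015, 0, 0, 0, 0, 1, 0, 0, -0.0027, 0, 0, 0, 1, 0, 0, 0, 0, 0, 0, 1, 0, 0, 0, 0, 0, 0, 1, 0, 0, 0, 0, 0, 0, 1, 0, 0, 0, 0, 0, 0, 1, 0, 0, 0, 0, 0, 0, 1, 0, 0, 0, 0, 0, 0])

```text
time_s: 25.72
ee_pos: [459.5, 57.0, 113.1]
eef_rot: [0.993, 0.119, 0.001, 0.007]
wrist_force: [0.7, -0.1, -2.2]
finger_gap: 13.8
grasp_force: 30.0
```

```bash
cat > b.py <<'E'
from h import *
for i in range(3):
    s=env.read_state();r=R.from_quat(s['eef_rot']).as_matrix();t=np.array(s['ee_pos']);print(t.round(1),'x',r[:,0].round(4),'blade ctr',(t+120*r[:,0]+25.3*r[:,2]).round(1),'tip',(t+150*r[:,0]+25.3*r[:,2]).round(1),np.round(s['wrist_force'],1))
    d=shot('top')
boats(d)
E
python3 b.py
```

```text
[459.5  57.  113.1] x [9.719e-01 2.355e-01 6.000e-04] blade ctr [576.2  84.8  87.9] tip [605.3  91.9  87.9] [ 0.7 -0.1 -2.2]
[459.4  57.  113.1] x [9.719e-01 2.355e-01 6.000e-04] blade ctr [576.1  84.8  87.9] tip [605.3  91.9  87.9] [-1.  -0.6 -1.2]
[459.4  56.9 113.1] x [9.719e-01 2.356e-01 5.000e-04] blade ctr [576.1  84.8  87.8] tip [605.3  91.9  87.9] [ 0.6 -0.4 -1.8]
blue [226. 165.] 645.7 100.9 size 27.6 28.1 yaw 13.4
amber [258. 165.] 643.6 13.8 size 32.0 32.1 yaw -12.7
```

Emit:
play_rows(steps=[1, 0, 0, -0.0004, 0, 0, 0, 1, 0.006, 0.0015, 0, 0, 0, 0, 1, 0.006, 0.0015, 0, 0, 0, 0, 1, 0.006, 0.0015, 0, 0, 0, 0, 1, 0.006, 0.0014, 0, 0, 0, 0, 1, 0.006, 0.0014, 0, 0, 0, 0, 1, 0, 0, 0, 0, 0, 0, 1, 0, 0, 0, 0, 0, 0, 1, 0, 0, 0, 0, 0, 0])

```text
time_s: 26.62
ee_pos: [489.0, 64.2, 112.5]
eef_rot: [0.993, 0.119, 0.001, 0.007]
wrist_force: [0.1, -0.7, -0.8]
finger_gap: 14.1
grasp_force: 30.0
```

```bash
python3 b.py
```

```text
[489.   64.2 112.5] x [ 9.719e-01  2.355e-01 -4.000e-04] blade ctr [605.7  92.1  87.1] tip [634.9  99.1  87.1] [ 0.1 -0.7 -0.8]
[488.9  64.1 112.5] x [ 9.719e-01  2.355e-01 -3.000e-04] blade ctr [605.6  92.   87.2] tip [634.7  99.1  87.2] [-0.4 -0.3 -1.7]
[488.9  64.2 112.6] x [0.9719 0.2355 0.    ] blade ctr [605.6  92.1  87.3] tip [634.8  99.1  87.3] [-0.1 -0.2 -1.1]
blue [226. 165.] 645.8 100.6 size 27.6 27.5 yaw 13.4
amber [258. 165.] 643.7 13.7 size 31.4 32.3 yaw -11.9
```

The blade is now inside and the boat hasn't moved. Continuing 41 mm, then checking.

Emit:
play_rows(steps=[1, 0.0066, 0.0016, 0, 0, 0, 0, 1, 0.0066, 0.0016, 0, 0, 0, 0, 1, 0.0066, 0.0016, 0, 0, 0, 0, 1, 0.0066, 0.0016, 0, 0, 0, 0, 1, 0.0066, 0.0016, 0, 0, 0, 0, 1, 0.0066, 0.0016, 0, 0, 0, 0, 1, 0, 0, 0, 0, 0, 0, 1, 0, 0, 0, 0, 0, 0])

```text
time_s: 27.43
ee_pos: [529.2, 73.9, 112.5]
eef_rot: [0.993, 0.119, 0.001, 0.007]
wrist_force: [-0.6, 1.0, -1.1]
finger_gap: 14.0
grasp_force: 30.0
```

```bash
python3 b.py
python3 - <<'E'
from h import *
d=shot('wrist');boatz(d,95.5,(646,101));d=shot('scene');boatz(d,95.5,(646,101))
E
```

```text
[529.2  73.9 112.5] x [0.9719 0.2355 0.    ] blade ctr [645.9 101.8  87.2] tip [675.  108.9  87.2] [-0.6  1.  -1.1]
[528.7  73.8 112.4] x [ 9.718e-01  2.356e-01 -3.000e-04] blade ctr [645.4 101.8  87.1] tip [674.6 108.8  87.1] [-0.3 -0.9 -1.5]
[528.5  73.8 112.5] x [ 9.719e-01  2.356e-01 -3.000e-04] blade ctr [645.2 101.7  87.2] tip [674.4 108.7  87.2] [ 0.3  0.5 -1.5]
amber [258. 165.] 643.9 13.9 size 32.3 31.6 yaw -12.7
[252.  22.] 2405 c [650.2  99.8] size 23.2 29.0 yaw 13.8
[297. 186.] 69 c [651.4 104.1] size 25.4 27.5 yaw 10.9
```

Wrist numbers match the first pickup (window at column 252). Lifting.

Emit:
play_rows(steps=[1, 0, 0, 0.002, 0, 0, 0, 1, 0, 0, 0.003, 0, 0, 0, 1, 0, 0, 0.005, 0, 0, 0, 1, 0, 0, 0.008, 0, 0, 0, 1, 0, 0, 0.01, 0, 0, 0, 1, 0, 0, 0.01, 0, 0, 0, 1, 0, 0, 0.01, 0, 0, 0, 1, 0, 0, 0.008, 0, 0, 0, 1, 0, 0, 0.004, 0, 0, 0, 1, 0, 0, 0, 0, 0, 0, 1, 0, 0, 0, 0, 0, 0])

```text
time_s: 28.6
ee_pos: [528.8, 73.8, 172.8]
eef_rot: [0.993, 0.119, 0.001, 0.007]
wrist_force: [0.3, 0.4, -1.8]
finger_gap: 13.3
grasp_force: 30.0
```

```bash
python3 b.py
python3 - <<'E'
from h import *
d=shot('wrist');boatz(d,153,(650,101));d=shot('scene');boatz(d,153,(650,101));boatz(shot('top'),153,(650,101))
E
```

```text
[528.8  73.8 172.8] x [9.719e-01 2.355e-01 6.000e-04] blade ctr [645.5 101.7 147.6] tip [674.7 108.8 147.6] [ 0.3  0.4 -1.8]
[528.5  73.8 172.4] x [ 9.719e-01  2.355e-01 -3.000e-04] blade ctr [645.2 101.7 147. ] tip [674.4 108.7 147. ] [ 0.4  0.3 -1.3]
[528.5  73.7 172.1] x [ 9.719e-01  2.355e-01 -8.000e-04] blade ctr [645.1 101.6 146.7] tip [674.3 108.7 146.7] [ 0.2 -0.4 -1.9]
amber [258. 165.] 643.0 13.9 size 32.1 33.4 yaw -14.3
[252.  22.] 2375 c [650.5 100. ] size 23.5 29.0 yaw 13.6
[298. 174.] 73 c [651.1 104.6] size 27.0 27.6 yaw 11.4
```

Emit:
play_rows(steps=[1, -0.0015, -0.004, 0, 0, 0, 0, 1, -0.0035, -0.009, 0, 0, 0, 0, 1, -0.0055, -0.014, 0, 0, 0, 0, 1, -0.007, -0.018, 0, 0, 0, 0, 1, -0.007, -0.018, 0, 0, 0, 0, 1, -0.007, -0.018, 0, 0, 0, 0, 1, -0.007, -0.018, 0, 0, 0, 0, 1, -0.007, -0.018, 0, 0, 0, 0, 1, -0.007, -0.018, 0, 0, 0, 0, 1, -0.007, -0.018, 0, 0, 0, 0, 1, -0.007, -0.018, 0, 0, 0, 0, 1, -0.007, -0.018, 0, 0, 0, 0, 1, -0.007, -0.018, 0, 0, 0, 0, 1, -0.007, -0.018, 0, 0, 0, 0, 1, -0.007, -0.018, 0, 0, 0, 0, 1, -0.007, -0.018, 0, 0, 0, 0, 1, -0.007, -0.018, 0, 0, 0, 0, 1, -0.007, -0.018, 0, 0, 0, 0, 1, -0.007, -0.018, 0, 0, 0, 0, 1, -0.007, -0.018, 0, 0, 0, 0])

```text
time_s: 30.57
ee_pos: [398.1, -260.4, 172.8]
eef_rot: [0.993, 0.118, 0.001, 0.008]
wrist_force: [-0.6, 0.5, -2.6]
finger_gap: 13.6
grasp_force: 30.0
```

Emit:
play_rows(steps=[1, -0.007, -0.018, 0, 0, 0, 0, 1, -0.007, -0.018, 0, 0, 0, 0, 1, -0.007, -0.018, 0, 0, 0, 0, 1, -0.007, -0.018, 0, 0, 0, 0, 1, -0.006, -0.014, 0, 0, 0, 0, 1, -0.004, -0.009, 0, 0, 0, 0, 1, -0.001, -0.004, 0, 0, 0, 0, 1, 0, 0, 0, 0, 0, 0, 1, 0, 0, -0.003, 0, 0, 0, 1, 0, 0, -0.008, 0, 0, 0, 1, 0, 0, -0.012, 0, 0, 0, 1, 0, 0, -0.015, 0, 0, 0, 1, 0, 0, -0.015, 0, 0, 0, 1, 0, 0, -0.015, 0, 0, 0, 1, 0, 0, -0.015, 0, 0, 0, 1, 0, 0, -0.012, 0, 0, 0, 1, 0, 0, -0.008, 0, 0, 0, 1, 0, 0, -0.003, 0, 0, 0, 1, 0, 0, 0, 0, 0, 0, 1, 0, 0, 0, 0, 0, 0])

```text
time_s: 32.23
ee_pos: [360.8, -358.2, 67.0]
eef_rot: [0.993, 0.119, 0.001, 0.008]
wrist_force: [-0.3, -0.6, -1.9]
finger_gap: 14.2
grasp_force: 30.0
```

```bash
python3 b.py
python3 - <<'E'
from h import *
for n in('top','scene','wrist'):print(n);boatz(shot(n),47,(480,-350),120)
E
```

```text
[ 360.8 -358.2   67. ] x [9.718e-01 2.359e-01 9.000e-04] blade ctr [ 477.5 -330.2   41.8] tip [ 506.7 -323.2   41.8] [-0.3 -0.6 -1.9]
[ 360.9 -358.4   67.3] x [0.9718 0.2357 0.0013] blade ctr [ 477.7 -330.5   42.1] tip [ 506.8 -323.5   42.2] [ 0.2 -0.7 -1.9]
[ 360.9 -358.6   67.4] x [0.9718 0.2356 0.0014] blade ctr [ 477.7 -330.7   42.3] tip [ 506.8 -323.6   42.3] [ 0.   0.1 -2.3]
amber [258. 165.] 643.6 13.8 size 32.0 32.1 yaw -12.7
top
[410. 211.] 102 c [ 516.7 -405.9] size 28.1 27.1 yaw -19.9
[383. 223.] 105 c [ 483.5 -331.3] size 28.3 27.4 yaw 14.8
scene
[149. 233.] 70 c [ 482.7 -328.3] size 26.9 26.5 yaw 14.7
[134. 261.] 77 c [ 534.9 -411.5] size 26.8 26.7 yaw -19.4
wrist
[252.  22.] 2358 c [ 483.1 -332. ] size 23.6 29.0 yaw 13.8
[392.  13.] 1377 c [ 508.3 -407.2] size 26.7 25.8 yaw -19.5
```

Emit:
play_rows(steps=[1, 0, 0, -0.006, 0, 0, 0, 1, 0, 0, -0.008, 0, 0, 0, 1, 0, 0, -0.006, 0, 0, 0, 1, 0, 0, -0.003, 0, 0, 0, 1, 0, 0, -0.002, 0, 0, 0, 1, 0, 0, -0.001, 0, 0, 0, 1, 0, 0, -0.001, 0, 0, 0, 1, 0, 0, 0, 0, 0, 0, 1, 0, 0, 0, 0, 0, 0, 1, 0, 0, 0, 0, 0, 0, 1, 0, 0, 0, 0, 0, 0])

```text
time_s: 33.45
ee_pos: [360.5, -358.3, 39.9]
eef_rot: [0.993, 0.119, 0.001, 0.008]
wrist_force: [-0.4, 1.0, -1.7]
finger_gap: 13.9
grasp_force: 30.0
```

```bash
python3 b.py
python3 - <<'E'
from h import *
for n in('top','scene','wrist'):print(n);boatz(shot(n),22.5,(480,-350),120)
E
```

```text
[ 360.5 -358.3   39.9] x [9.719e-01 2.355e-01 8.000e-04] blade ctr [ 477.3 -330.4   14.7] tip [ 506.4 -323.4   14.8] [-0.4  1.  -1.7]
[ 360.5 -358.3   39.9] x [9.719e-01 2.354e-01 8.000e-04] blade ctr [ 477.2 -330.4   14.7] tip [ 506.4 -323.3   14.7] [ 0.3  0.5 -2.3]
[ 360.5 -358.2   39.8] x [9.719e-01 2.355e-01 7.000e-04] blade ctr [ 477.2 -330.3   14.6] tip [ 506.4 -323.3   14.6] [-0.3 -0.9 -2. ]
amber [258. 165.] 643.7 13.7 size 31.4 32.3 yaw -11.9
top
[410. 211.] 102 c [ 520.  -413.6] size 28.6 27.6 yaw -19.9
[381. 225.] 98 c [ 482.5 -329.7] size 27.2 28.1 yaw 13.2
scene
[151. 237.] 71 c [ 483.  -327.7] size 24.7 27.6 yaw 14.5
[134. 261.] 78 c [ 520.7 -410.8] size 28.0 26.8 yaw -17.0
wrist
[251.  22.] 2392 c [ 482.  -331.3] size 23.2 28.9 yaw 13.8
[415.  10.] 883 c [ 512.5 -417.9] size 15.1 32.5 yaw 17.6
```

Emit:
play_rows(steps=[1, -0.003, -0.0007, 0, 0, 0, 0, 1, -0.006, -0.0015, 0, 0, 0, 0, 1, -0.009, -0.0022, 0, 0, 0, 0, 1, -0.012, -0.0029, 0, 0, 0, 0, 1, -0.012, -0.0029, 0, 0, 0, 0, 1, -0.012, -0.0029, 0, 0, 0, 0, 1, -0.012, -0.0029, 0, 0, 0, 0, 1, -0.012, -0.0029, 0, 0, 0, 0, 1, -0.006, -0.0015, 0, 0, 0, 0, 1, 0, 0, 0.01, 0, 0, 0, 1, 0, 0, 0.03, 0, 0, 0, 1, 0, 0, 0.04, 0, 0, 0, 1, 0, 0, 0.035, 0, 0, 0, 1, 0, 0, 0, 0, 0, 0, 1, 0, 0, 0, 0, 0, 0])

```text
time_s: 35.0
ee_pos: [276.8, -379.8, 156.5]
eef_rot: [0.993, 0.118, 0.002, 0.01]
wrist_force: [-0.7, -0.4, -2.4]
finger_gap: 13.8
grasp_force: 30.0
```

```bash
python3 b.py
python3 - <<'E'
from h import *
for n in('top','scene','wrist'):
  d=shot(n);print(n);boatz(d,22.5,(480,-350),120)
  if n!='scene':
    # plate corner check: project placed boat corners vs plate by grey region
    pass
E
```

```text
[ 276.8 -379.8  156.5] x [0.9719 0.2352 0.0024] blade ctr [ 393.6 -352.   131.5] tip [ 422.8 -344.9  131.6] [-0.7 -0.4 -2.4]
[ 276.  -378.4  154.7] x [9.719e-01 2.352e-01 7.000e-04] blade ctr [ 392.7 -350.6  129.5] tip [ 421.9 -343.5  129.5] [ 0.4 -0.3 -2. ]
[ 275.6 -377.7  153.6] x [ 9.719e-01  2.353e-01 -3.000e-04] blade ctr [ 392.3 -349.8  128.3] tip [ 421.4 -342.8  128.3] [ 1.  -0.1 -2. ]
amber [258. 165.] 643.9 13.6 size 31.4 31.8 yaw -11.9
top
[410. 211.] 102 c [ 520.  -413.6] size 28.6 27.6 yaw -19.9
[381. 225.] 98 c [ 482.5 -329.7] size 27.2 28.1 yaw 13.2
scene
[151. 237.] 71 c [ 483.  -327.7] size 24.7 27.6 yaw 14.5
[134. 261.] 77 c [ 520.7 -411. ] size 27.3 26.8 yaw -17.0
wrist
```

Both boats sit on the plate and have stayed put. Taking the spatula back.

Emit:
play_rows(steps=[1, 0.006, 0.014, 0, 0, 0, 0.05, 1, 0.013, 0.029, 0, 0, 0, 0.1, 1, 0.013, 0.029, 0, 0, 0, 0.1, 1, 0.013, 0.029, 0, 0, 0, 0.1, 1, 0.013, 0.029, 0, 0, 0, 0.1, 1, 0.013, 0.029, 0, 0, 0, 0.1, 1, 0.013, 0.029, 0, 0, 0, 0.1, 1, 0.013, 0.029, 0, 0, 0, 0.1, 1, 0.013, 0.029, 0, 0, 0, 0.1, 1, 0.013, 0.029, 0, 0, 0, 0.1, 1, 0.013, 0.029, 0, 0, 0, 0.1, 1, 0.013, 0.029, 0, 0, 0, 0.1, 1, 0.011, 0.025, -0.008, 0, 0, 0.07, 1, 0, 0, 0, 0, 0, 0, 1, 0, 0, 0, 0, 0, 0, 1, 0, 0, 0, 0, 0, 0, 1, 0, 0, 0, 0, 0, 0, 1, 0, 0, 0, 0, 0, 0])

```text
time_s: 36.8
ee_pos: [436.0, -21.5, 146.7]
eef_rot: [0.747, 0.665, 0.005, 0.005]
wrist_force: [-0.1, -0.2, -0.8]
finger_gap: 13.7
grasp_force: 30.0
```

```bash
cat > c.py <<'E'
from h import *
H=R.from_matrix(np.array([[.1128,.9935,.0152],[.9936,-.1128,-.0012],[.0005,.0153,-.9999]]))
for i in range(3):
    s=env.read_state();r=R.from_quat(s['eef_rot']);print(np.round(s['ee_pos'],1),'to go',(np.array([436,-19.4,35.3])-s['ee_pos']).round(1),'rotvec',(H*r.inv()).as_rotvec().round(4),'xz',r.as_matrix()[2,0].round(4));d=shot('wrist')
E
python3 c.py
```

```text
[436.  -21.5 146.7] to go [  -0.     2.1 -111.4] rotvec [ 0.0001 -0.0006  0.002 ] xz 0.0003
[436.1 -21.5 146.8] to go [-1.000e-01  2.100e+00 -1.115e+02] rotvec [ 0.0001 -0.0003  0.002 ] xz 0.0004
[436.2 -21.4 146.8] to go [  -0.2    2.  -111.5] rotvec [ 0.0001 -0.0002  0.0019] xz 0.0004
```

Emit:
play_rows(steps=[1, 0, 0.002, -0.01, 0, 0, 0.002, 1, 0, 0, -0.02, 0, 0, 0, 1, 0, 0, -0.02, 0, 0, 0, 1, 0, 0, -0.02, 0, 0, 0, 1, 0, 0, -0.01, 0, 0, 0, 1, 0, 0, 0, 0, 0, 0, 1, 0, 0, 0, 0, 0, 0, 1, 0, 0, 0, 0, 0, 0, 1, 0, 0, 0, 0, 0, 0])

```text
time_s: 37.7
ee_pos: [437.3, -18.8, 67.7]
eef_rot: [0.745, 0.667, 0.006, 0.006]
wrist_force: [0.0, 0.4, -1.7]
finger_gap: 13.7
grasp_force: 30.0
```

```bash
python3 c.py
```

```text
[437.3 -18.8  67.7] to go [ -1.3  -0.6 -32.4] rotvec [ 0.0001  0.002  -0.0016] xz 0.0006
[437.2 -18.7  67.6] to go [ -1.2  -0.7 -32.3] rotvec [ 0.0001  0.0019 -0.0017] xz 0.0006
[437.1 -18.7  67.5] to go [ -1.1  -0.7 -32.2] rotvec [ 0.0001  0.0016 -0.0018] xz 0.0006
```

Emit:
play_rows(steps=[1, -0.001, -0.0005, -0.006, 0, 0, -0.001, 1, 0, 0, -0.01, 0, 0, 0, 1, 0, 0, -0.008, 0, 0, 0, 1, 0, 0, -0.004, 0, 0, 0, 1, 0, 0, -0.002, 0, 0, 0, 1, 0, 0, 0, 0, 0, 0, 1, 0, 0, 0, 0, 0, 0, 1, 0, 0, 0, 0, 0, 0, 1, 0, 0, 0, 0, 0, 0])

```text
time_s: 38.6
ee_pos: [435.7, -19.1, 37.0]
eef_rot: [0.746, 0.666, 0.005, 0.006]
wrist_force: [-1.0, -0.6, -2.0]
finger_gap: 14.0
grasp_force: 30.0
```

```bash
python3 c.py;python3 -c "
from h import *
st()"
```

```text
[435.7 -19.1  37. ] to go [ 0.3 -0.3 -1.7] rotvec [ 0.      0.0005 -0.001 ] xz 0.0005
[435.7 -19.1  37. ] to go [ 0.3 -0.3 -1.7] rotvec [ 0.      0.0004 -0.001 ] xz 0.0005
[435.6 -19.1  36.9] to go [ 0.4 -0.3 -1.6] rotvec [-0.      0.0002 -0.0009] xz 0.0005
38.75 [435.6 -19.1  36.9] [0.7456 0.6664 0.0054 0.0056] [-0.  -0.6 -1.1] 14.005888816509673 29.99973624944687
```

Emit:
play_rows(steps=[1, 0, 0, -0.001, 0, 0, 0, 1, 0, 0, -0.0005, 0, 0, 0, 1, 0, 0, 0, 0, 0, 0, 1, 0, 0, 0, 0, 0, 0, 0.8, 0, 0, 0, 0, 0, 0, 0.7, 0, 0, 0, 0, 0, 0, 0.6, 0, 0, 0, 0, 0, 0, 0.4, 0, 0, 0, 0, 0, 0, 0.2, 0, 0, 0, 0, 0, 0, 0, 0, 0, 0, 0, 0, 0, 0, 0, 0, 0, 0, 0, 0, 0, 0, 0, 0, 0, 0, 0, 0, 0, 0, 0, 0, 0, 0, 0, 0, 0.01, 0, 0, 0, 0, 0, 0, 0.03, 0, 0, 0, 0, 0, 0, 0.035, 0, 0, 0, 0, 0, 0, 0.035, 0, 0, 0, 0, 0, 0, 0.035, 0, 0, 0, 0, 0, 0, 0, 0, 0, 0])

```text
invalid input
```

Run:
```python
from h import *
np.set_printoptions(suppress=True,precision=1)
st();d=shot('wrist','w9.png')
for c,s,m in blobs(d,(50,120,50),(75,255,255),80):
    ys,xs=np.nonzero(m);P=np.array([onz(d,x,y,65)[:2] for x,y in zip(xs,ys)],np.float32)
    print('green',c,P.mean(0),cv2.minAreaRect(P))
p=[437.5+120*np.cos(np.radians(83.5)),-18.5+120*np.sin(np.radians(83.5)),10]
for n in('top','scene'):
    d=shot(n);print(n);boats(d);boatz(d,22.5,(490,-370),140)
    for c,s,m in blobs(d,(50,120,50),(75,255,255),80):print('green',c,onz(d,*c,65),s[4])
```

```text
38.75 [435.6 -19.1  36.9] [0.7 0.7 0.  0. ] [-0.  -0.6 -1.1] 14.005888816509673 29.99973624944687
green [455.5   8.4] [537.6  92.5] ((538.1296997070312, 91.81190490722656), (8.258091926574707, 12.00879955291748), 88.90192413330078)
green [249.6 159.6] [442.   36.1] ((441.9474182128906, 36.35687255859375), (2.7592904567718506, 11.366472244262695), 83.35031127929688)
green [249.6 236.3] [437.6  -2. ] ((437.7098693847656, -0.3363227844238281), (54.38814163208008, 14.368313789367676), 84.11104583740234)
green [249.7 325.3] [431.7 -54.6] ((431.5257263183594, -54.865257263183594), (18.545785903930664, 11.508971214294434), 84.17755889892578)
top
amber [258. 165.] 643.9 13.8 size 32.0 31.6 yaw -12.6
[410. 211.] 102 c [ 520.  -413.6] size 28.6 27.6 yaw -19.9
[381. 225.] 98 c [ 482.5 -329.7] size 27.2 28.1 yaw 13.2
green [472.  136.9] [ 723.  -591.6   65. ] 107
scene
amber [273. 199.] 645.3 15.8 size 31.1 30.8 yaw -10.3
[151. 237.] 71 c [ 483.  -327.7] size 24.7 27.6 yaw 14.5
[134. 261.] 77 c [ 520.9 -411.1] size 27.8 27.0 yaw -17.6
green [211.5 174.4] [433.6 -63.5  65. ] 100
green [112.5 364. ] [ 765.1 -608.    65. ] 125
```

Too many rows, so the call was refused. Splitting it.

Emit:
play_rows(steps=[1, 0, 0, -0.001, 0, 0, 0, 1, 0, 0, -0.0005, 0, 0, 0, 1, 0, 0, 0, 0, 0, 0, 1, 0, 0, 0, 0, 0, 0, 0.8, 0, 0, 0, 0, 0, 0, 0.7, 0, 0, 0, 0, 0, 0, 0.6, 0, 0, 0, 0, 0, 0, 0.4, 0, 0, 0, 0, 0, 0, 0.2, 0, 0, 0, 0, 0, 0, 0, 0, 0, 0, 0, 0, 0, 0, 0, 0, 0, 0, 0, 0, 0, 0, 0, 0, 0, 0, 0, 0, 0, 0, 0, 0, 0, 0])

```text
time_s: 39.98
ee_pos: [435.4, -19.1, 35.2]
eef_rot: [0.746, 0.666, 0.005, 0.005]
wrist_force: [-0.5, 0.0, -0.8]
finger_gap: 68.7
grasp_force: 0.0
```

Emit:
play_rows(steps=[0, 0, 0, 0.01, 0, 0, 0, 0, 0, 0, 0.03, 0, 0, 0, 0, 0, 0, 0.035, 0, 0, 0, 0, 0, 0, 0.035, 0, 0, 0, 0, 0, 0, 0.035, 0, 0, 0, 0, 0, 0, 0, 0, 0, 0, 0, 0, 0, 0, 0, 0, 0, 0, 0, 0, 0, 0, 0, 0])

```text
time_s: 40.65
ee_pos: [434.7, -19.0, 179.6]
eef_rot: [0.746, 0.666, 0.005, 0.005]
wrist_force: [0.3, 0.1, -0.5]
finger_gap: 91.0
grasp_force: 0.0
```

Run:
```python
from h import *
np.set_printoptions(suppress=True,precision=1)
st();d=shot('wrist')
for c,s,m in blobs(d,(50,120,50),(75,255,255),80):
    ys,xs=np.nonzero(m);P=np.array([onz(d,x,y,65)[:2] for x,y in zip(xs,ys)],np.float32)
    print('green',c,s,P.mean(0),cv2.minAreaRect(P))
for n in('top','scene'):
    d=shot(n);print(n);boats(d);boatz(d,22.5,(490,-370),140)
    for k,lo,hi in(('green',(50,120,60),(75,255,255)),('amber',(15,120,120),(30,255,255)),('blue',(100,120,80),(125,255,255))):
      for c,s,m in blobs(d,lo,hi,80):print(k,c,s[4])
```

```text
40.65 [434.7 -19.  179.6] [0.7 0.7 0.  0. ] [ 0.3  0.1 -0.5] 90.96164651328067 0.0
green [249.1 208.7] [ 243  140   13  118 1076] [434.  -38.5] ((434.74822998046875, -30.959007263183594), (116.0438003540039, 11.431705474853516), 83.77706146240234)
top
amber [258. 165.] 643.6 13.8 size 32.0 32.1 yaw -12.7
[410. 211.] 102 c [ 520.  -413.6] size 28.6 27.6 yaw -19.9
[381. 225.] 98 c [ 482.5 -329.7] size 27.2 28.1 yaw 13.2
green [472.1 136.9] 106
amber [ 47.1 127.9] 555
amber [148.7 154.1] 390
amber [257.9 165.3] 128
blue [394.7 149.8] 964
blue [409.5 211.2] 102
blue [380.6 224.8] 98
scene
amber [273. 199.] 645.3 15.8 size 31.4 30.7 yaw -9.7
[151. 237.] 71 c [ 483.  -327.7] size 24.7 27.6 yaw 14.5
[134. 261.] 78 c [ 520.7 -410.8] size 28.0 26.8 yaw -17.0
green [219.7 170.6] 201
green [112.3 363.9] 123
amber [438.4 147.6] 329
amber [360.  173.9] 303
amber [273.1 199.4] 91
blue [242.2   4.3] 224
blue [175.6 301.1] 1093
```

The spatula, multimeter and carton are back at their original pixels. One last check that the jar is upright in the tray.

Run:
```python
from h import *
for n in('top','scene'):
    d=shot(n);print(n,'expect body mid',np.round(proj(d,[492,339,35]),1),'cap',np.round(proj(d,[492,339,79]),1))
    for c,s,m in blobs(d,(3,70,30),(18,255,255),6):
        print('brown',c.round(1),s)
d=shot('top');x,y=map(int,proj(d,[492,339,30]));print(d['frame'][y-14:y+15:3,x-14:x+15:3].min(2))
```

```text
top expect body mid [144.6 224.4] cap [140.3 222.6]
brown [149.2 226.8] [142 217  12  17  68]
scene expect body mid [316.4 132.3] cap [317.6 123.7]
brown [222.    7.3] [210   0  21  19 281]
brown [261.3   0.4] [260   0   4   2   7]
brown [199.4  24.5] [197  19   6  10  26]
brown [200.1 114.4] [198 111   4   6  10]
brown [222.7 118.2] [222 116   2   5   6]
brown [228.7 124.2] [227 121   5   6  10]
brown [317.1 133.2] [311 129  14   8  67]
brown [451.9 146.6] [449 144   5   7   9]
brown [425.7 149.3] [424 147   5   5   6]
brown [435.  153.8] [430 152  11   5  11]
brown [273.3 199.3] [266 194  15  12  35]
[[238 238 238 238 238 239 238 239 239 238]
 [238 238 238 238 238 238 239 239 239 239]
 [238 238 238 238 238 185 181 235 239 239]
 [238 238 238 238 238 238 123  91 228 239]
 [238 238 238 238 238 238 171  48 129 237]
 [238 238 238 238 238 238 132  45 110 227]
 [238 236 238 238 238 219  59  63 119 230]
 [238 238 207 202 156  56  47  99 184 238]
 [238 238 238 229 155 124 144 181 236 238]
 [238 238 238 238 238 238 238 238 238 238]]
```

The jar is upright where expected: body at (317,133) against a predicted (316,132). Handing in.

```bash
python3 -c "
from plant import env
print(env.hand_in())"
```

```text
the job is handed in; nothing more can be done
None
```

I handed the job in at about 41 s; no verdict came back. The jar is upright in the tray, both blue boats are flat on the cooling plate, the amber boat is still on the hotplate, and the spatula is back in its rest. The multimeter and carton did not move; the beaker was not re-measured, but I kept clear of it.

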